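# Dial open the key lockbox and draw its bolt

## Task

Open the lockbox that lies on its back on the bench: gripping the dial's spinner lightly, turn counter-clockwise (seen from above) and stop when the yellow dot meets the green mark for the third time; then clockwise, stopping when the red dot meets the mark for the second time; then slowly counter-clockwise again until, somewhere along the white band, you feel the dial catch and stop, and do not wrench it against that stop. Let go of the dial, slide the red bolt knob all the way towards the side with the hinges, and let go. Do not disturb the multimeter, the solder spool or the yellow tape roll.

Things in the scene. Friction and masses are not known exactly. Their poses are not given: they have to be found in the camera images.
- lockbox: Fixed steel lockbox lying on its back: blue case, grey door on top (140 x 216 mm, door top 58 mm above the bench). Origin: centre of the underside. Own x runs from the index-mark side to the side with the two hinge barrels, y from bolt to dial, z up. In its frame the dial axis is at x 0, y +42 mm, the shut bolt knob at x -15, y -64 mm.
- dial_axis (a point): Point on the dial's upright turning axis at the top of the dial disc (black disc, 106 mm across, its top 74 mm above the bench).
- index (a point): Green index mark (12 x 5 mm) on the door just outside the dial's rim, 59 mm from the dial axis towards the lockbox's own -x.
- dial (a joint): Dial angle in rad, counter-clockwise positive from above, counts on over full turns. The spinner lies at this angle from the lockbox's own +x about dial_axis. Yellow dot at the mark: 0.524, red dot: -0.698, white band: 1.05 to 2.62 (each plus whole turns); stop the dots within 0.14. The catch is hidden, somewhere in the band; it drops in by itself and then stops the dial both ways (0.15 rad play).
- spinner_mid (a point): Middle of the spinner: steel pin 16 mm thick, turning freely about its own upright axis, 34 mm from dial_axis, 77 to 113 mm above the bench (this point 94.5). Grip it lightly (20 to 30 N) and lead it round dial_axis; the hand need not turn. Turning takes 1 to 5 N. At the catch feel for a rise of 3 to 8 N; over 12 N overstrains the spindle, over 100 N of fingers' force bends the pin.
- bolt (a joint): Travel of the bolt in m: 0 shut, 0.030 fully drawn. It is blocked (2 to 4 mm of play) until the catch has dropped in; then slides with about 2 N drag.
- bolt_knob (a point): Middle of the red bolt knob (upright cylinder 18 mm thick, top 104 mm above the bench; this point at 88 mm), 106 mm from the dial axis. Slides along the lockbox's own +x, towards the hinge barrels.
- multimeter: Red multimeter, 78 x 155 x 49 mm, bystander; origin under its centre.
- solder_spool: Solder spool with black flanges, 55 x 55 x 33 mm, bystander; origin under the centre.
- tape_roll_2: Roll of yellow tape lying flat, 67 x 74 x 19 mm, bystander; origin under the centre.
- spindle (a joint): Elastic twist in rad of the slender spindle inside the dial: about 0 while the dial turns freely; against the catch it winds up by 0.1 rad at 9 N (counter-clockwise push at the spinner: negative). It must stay within 0.14.

How it is judged:
At the end, for the whole second after the job is handed in: the bolt knob stands at least 26 mm along its 30 mm track, at rest (value of joint bolt above 0.026 m and velocity of joint bolt below 0.01 m/s); the robot touches nothing.
It fails at once if the multimeter is moved by more than 3 cm (distance of multimeter from where it was at the start of the episode above 0.03 m).
It fails at once if the solder spool is moved by more than 3 cm (distance of solder_spool from where it was at the start of the episode above 0.03 m).
It fails at once if the yellow tape roll is moved by more than 3 cm (distance of tape_roll_2 from where it was at the start of the episode above 0.03 m).
It fails at once if the fingers press on the lockbox's parts with over 100 N (both pads of a grip counted) (contact force between the fingers and lockbox above 100 N).
It fails at once if the dial is wrenched against its catch (spindle twisted by more than 0.14 rad, about 12 N at the spinner) (value of joint spindle above 0.14 rad or value of joint spindle below -0.14 rad).
It also fails if it takes over 72 s, if anything falls off the work surface, if the arm or the gripper's body presses on something with over 40 N, if the wrist force passes 120 N, or if a joint passes its speed limit or range.

## Robot

A 7-joint arm with a two-finger parallel gripper is mounted at the origin on the work surface; the furniture and walls round the work are solid. World frame = base frame: x ahead of the robot, y to its left, z up, the work surface at z = 0. Lengths are in m, angles in rad, forces in N, time in s.
With the tool pointing down it reaches from about 0.425 to 1.025 m from the base axis. Payload 3.6 kg.
Tool frame: the origin (TCP) lies on the centre line of the jaws, within the pads' length; the fingertips stand 17 mm ahead of it and the grasp point (between the pads) lies 2 mm behind it (ctrl.nose_length is the distance from the TCP to the fingertips, in m); z points along the fingers, y is the direction in which the jaws open and shut (so a half turn about z gives the same grasp; the last joint's range is limited). The gripper opens to 85 mm and grips with 20 to 120 N. Pads are 22 mm wide; open, the fingers measure 114 mm over their backs; the gripper's body (76 mm by 85 mm) begins 54 mm behind the grasp point. The pads swing forward as they close: fully open they stand 13 mm farther back than shut.
Start: joints at [1.085, 0.591, 0.048, 1.609, -0.033, 0.943, -0.034], TCP at [0.278, -0.67, 0.248] pointing down, gripper open.
Joint ranges: [-2.69, 2.69], [-0.47, 2.24], [-1.27, 1.36], [0.19, 2.51], [-1.53, 4.68], [0.08, 2.07], [-3.09, 3.09]. Speed limits (rad/s): [2.57, 2.57, 3.14, 3.14, 3.14, 3.14, 3.14].

## Interface

Orientations are given as a unit quaternion [x, y, z, w].
In Python, from cell import status, optics, ctrl gives the robot as it stands.
- The arm moves only by the shell command python3 -m creep 'ROWS' [FORCE]. ROWS is JSON, a list of rows, each a list of 7 numbers: the shift along the tool's x, y, z in m, then the turn, a rotation vector about the tool's x, y, z in rad, then the gripper command: -1 is shut, 1 is fully open, values between are in proportion. In form: [[dx, dy, dz, ax, ay, az, fingers], ...]. A call has 1 to 5 rows; each row shifts and turns the pose as measured when the row begins, along the tool's axes as they then stand; what a row does not reach is not made up. A row lasts 1/10 s, in which the tool goes at most 50 mm and 8.59 degrees, less where a joint would pass 70% of its speed; a pose out of reach is approached as far as the arm can. A call is refused whole if a number of a shift passes 0.05 or a number of a turn 0.15, either way. A call with a gripper value outside its range is refused whole. The fingers move at their own pace and stop on an object; FORCE is the grip in N (left out, the last holds). Time passes only in rows, so rows that do not move let the fingers close. It gives the time, the measured TCP pose, the force and the opening at its end, in the units of the state.
- status.sense(): the state, without advancing time (a new reading comes with each control period).
- optics.grab_frame(name): name is "scene" or "top" or "wrist"; returns the picture (400x640x3 uint8, red, green, blue); there is no depth.
- optics.camera_info(name): a dict with "camera_matrix" (3x3 intrinsics, pixels), "view" (4x4, takes a point from world to camera coordinates). Camera axes: x right, y down, z forward; pixel columns grow to the right and rows downward; lengths in m; the calibration is good to about 2 mm. A picture is of the moment at which its call begins: read the wrist's pose just before it. camera_info takes no time and is no camera call; for the wrist camera it gives the pose at the moment of the call.
- ctrl.job_done(): hands the job in, once; it reports no verdict.
The state is a dict: "time_s": time; "qpos": joint angles; "qvel": joint speeds; "effort": joint torques, N m; "tool_pos": TCP position; "tool_rot": TCP orientation; "force": force on the tool from outside, world axes, zero at the start; "moment": the same for the moment, N m; "width": opening from 0.0 (shut) to 1.0 (fully open).
Only numpy, scipy, OpenCV 4.12 (cv2) and the standard library are available. Lean on these libraries where they do the work, as an engineer would, in place of code of your own. Each camera call takes 0.05 s, during which the arm holds its last target.

## Working session

There is one attempt and no reset: what is moved stays moved. The work goes in short steps, Python scripts to look and compute and a shell command to move; the robot and the scene stay as the last step left them, time stands still between calls to the robot, and variables do not carry over. Pictures are saved under pics/ and viewed, and the job is handed in when it is done.

```bash
ls; mkdir -p pics; python3 - <<'E'
from cell import status, optics, ctrl
import cv2
s=status.sense();print({k:(v if not hasattr(v,'__len__') else [round(float(x),3) for x in v]) for k,v in s.items()},ctrl.nose_length)
for n in ["top","scene"]:
    cv2.imwrite(f"pics/{n}0.png",optics.grab_frame(n)[:,:,::-1])
    print(n,optics.camera_info(n))
E
```

```text
pics
{'time_s': 0.0, 'qpos': [1.084, 0.592, 0.048, 1.61, -0.033, 0.943, -0.034], 'qvel': [0.0, -0.002, -0.0, 0.001, -0.002, -0.0, -0.0], 'effort': [-0.002, -54.87, 1.546, -19.813, 0.009, 0.009, 0.0], 'tool_pos': [0.277, -0.669, 0.247], 'tool_rot': [0.981, 0.195, -0.0, -0.001], 'force': [0.299, 1.013, -0.379], 'moment': [-0.037, 0.003, -0.005], 'width': 1.0006330348768062} 0.017
top {'camera_matrix': array([[489.85342115,   0.        , 312.59691647],
       [  0.        , 489.85342115, 194.31681088],
       [  0.        ,   0.        ,   1.        ]]), 'view': array([[-0.02570609, -0.99962625, -0.00930352, -0.04741991],
       [-0.98314984,  0.02696511, -0.18080173,  0.4865481 ],
       [ 0.18098503,  0.00449905, -0.98347556,  1.14813252],
       [ 0.        ,  0.        ,  0.        ,  1.        ]])}
scene {'camera_matrix': array([[379.92972295,   0.        , 316.17698815],
       [  0.        , 379.92972295, 194.24500437],
       [  0.        ,   0.        ,   1.        ]]), 'view': array([[ 0.67354658, -0.73874517, -0.02430187, -0.37586969],
       [-0.31379438, -0.25602249, -0.91432247,  0.21291809],
       [ 0.66922948,  0.62346456, -0.40425716,  0.71290267],
       [ 0.        ,  0.        ,  0.        ,  1.        ]])}
```

View pics/top0.png

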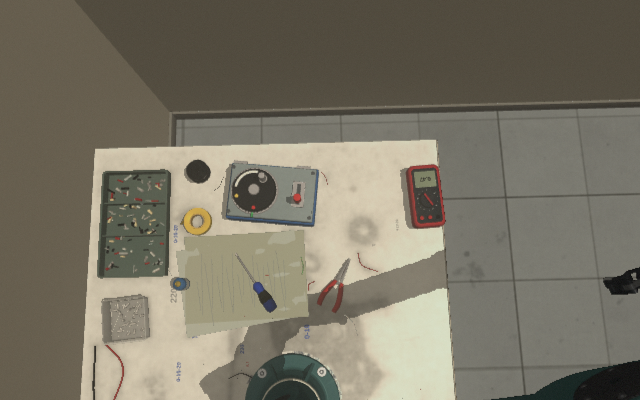

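View pics/scene0.png

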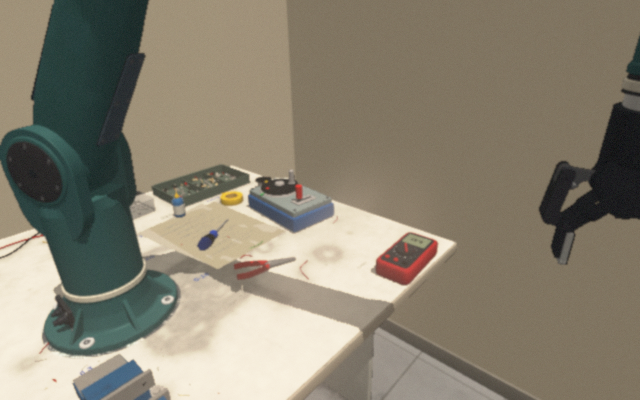

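```bash
cat > h.py <<'E'
import numpy as np, cv2
from cell import status, optics, ctrl
def ray(cam,uv,z,info=None):
    i=info or optics.camera_info(cam);K=i["camera_matrix"];V=i["view"]
    R=V[:3,:3];t=V[:3,3];c=-R.T@t
    d=R.T@np.linalg.solve(K,np.array([uv[0],uv[1],1.]))
    return c+d*(z-c[2])/d[2]
def proj(cam,p,info=None):
    i=info or optics.camera_info(cam);q=i["view"][:3,:3]@np.array(p)+i["view"][:3,3];q=i["camera_matrix"]@q
    return q[:2]/q[2]
E
python3 - <<'E'
import cv2
im=cv2.imread('pics/top0.png')
cv2.imwrite('pics/top0z.png',cv2.resize(im[145:240,210:335],None,fx=6,fy=6,interpolation=cv2.INTER_CUBIC))
E
```

```text
(no output)
```

View pics/top0z.png

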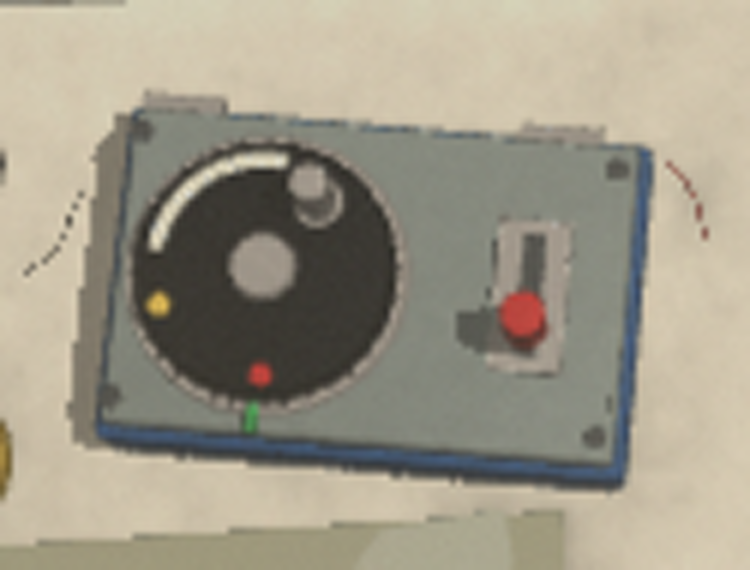

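```bash
python3 - <<'E'
from h import *
im=cv2.imread('pics/top0.png');hsv=cv2.cvtColor(im,cv2.COLOR_BGR2HSV);x0,y0=210,145
def cr(m):
    c=np.zeros_like(m);c[145:240,210:335]=m[145:240,210:335];return c
def comps(m,mn=3):
    n,l,s,c=cv2.connectedComponentsWithStats(cr(m));return [(c[i].round(1),s[i,4]) for i in range(1,n) if s[i,4]>=mn]
print('green',comps(cv2.inRange(hsv,(45,90,50),(85,255,255))))
print('red',comps(cv2.inRange(hsv,(0,150,100),(6,255,255))|cv2.inRange(hsv,(172,150,100),(180,255,255))))
print('yel',comps(cv2.inRange(hsv,(18,110,120),(32,255,255))))
m=cr(cv2.inRange(hsv,(0,0,0),(180,255,75)));n,l,s,c=cv2.connectedComponentsWithStats(m);k=1+np.argmax(s[1:,4])
cs,_=cv2.findContours((l==k).astype(np.uint8),cv2.RETR_EXTERNAL,cv2.CHAIN_APPROX_NONE);cc=max(cs,key=cv2.contourArea)
h=cv2.convexHull(cc);e=cv2.fitEllipse(h);print('dial',e,s[k])
for nm,uv,z in [('dial',e[0],.074),('dialhand',(254.3,190.3),.072),('knob',(297,197.5),.104),('index',(252,214.5),.059),('spin',(261.3,175.3),.113),
 ('c1',(210+135/6,145+115/6),.058),('c2',(210+642/6,145+148/6),.058),('c3',(210+612/6,145+466/6),.058),('c4',(210+100/6,145+425/6),.058)]:
    print(nm,ray('top',uv,z).round(4))
E
```

```text
green [(array([251.4, 214.3]), np.int32(7))]
red [(array([296.6, 197. ]), np.int32(39)), (array([253., 207.]), np.int32(9))]
yel [(array([236. , 195.2]), np.int32(10)), (array([210.2, 220.4]), np.int32(13))]
dial ((253.6378936767578, 189.94090270996094), (42.54066467285156, 43.66306686401367), 74.85782623291016) [ 232  169   44   43 1123]
dial [0.494  0.0795 0.074 ]
dialhand [0.4935 0.0781 0.072 ]
knob [ 0.4676 -0.0244  0.104 ]
index [0.4374 0.0855 0.059 ]
spin [0.5203 0.0567 0.113 ]
c1 [0.5626 0.1328 0.058 ]
c2 [ 0.5431 -0.0726  0.058 ]
c3 [ 0.414  -0.0572  0.058 ]
c4 [0.4359 0.1462 0.058 ]
```

The top view shows the dial at about (254,190), the red knob at (297,197), the green mark at (251,214) and the spinner top at (261,175). The hinges are on the world +x side and the box yaw is about -0.1 rad. The dial angle is about -0.6. I'm moving over it.

```bash
python3 -m creep '[[0.033,-0.037,0,0,0,0,1],[0.033,-0.037,0,0,0,0,1],[0.033,-0.037,0,0,0,0,1],[0.033,-0.037,0,0,0,0,1],[0.033,-0.037,0,0,0,0,1]]' 25
python3 -m creep '[[0.033,-0.037,0,0,0,0,1],[0.033,-0.037,0,0,0,0,1],[0.033,-0.037,0,0,0,0,1],[0.033,-0.037,0,0,0,0,1],[0.033,-0.037,0,0,0,0,1]]'
```

```text
time_s: 0.6
tool_pos: [0.3547, -0.438, 0.2435]
tool_rot: [0.982, 0.188, -0.003, 0.001]
force: [1.6, -0.2, 0.6]
width: 1.0
time_s: 1.1
tool_pos: [0.4379, -0.2024, 0.2418]
tool_rot: [0.982, 0.187, -0.003, -0.0]
force: [1.2, -0.9, 1.2]
width: 1.002
```

```bash
python3 -m creep '[[0.030,-0.037,0,0,0,0,1],[0.030,-0.037,0,0,0,0,1],[0.030,-0.037,0,0,0,0,1],[0.030,-0.037,0,0,0,0,1],[0.030,-0.037,0,0,0,0,1]]'
python3 -m creep '[[0.02,-0.02,0,0,0,0.12,0.2],[0,0,0,0,0,0.13,0.2],[0,0,0,0,0,0.13,0.2],[0,0,0,0,0,0.1,0.2],[0,0,0,0,0,0.0,0.2]]'
python3 - <<'E'
from h import *
s=status.sense();print(s['tool_pos'],s['tool_rot'],s['width'])
i=optics.camera_info('wrist')
f=optics.grab_frame('wrist');cv2.imwrite('pics/w1.png',f[:,:,::-1])
np.savez('w1.npz',V=i['view'],K=i['camera_matrix'])
E
```

```text
time_s: 1.6
tool_pos: [0.5101, 0.0344, 0.2407]
tool_rot: [0.982, 0.187, -0.004, 0.0]
force: [1.0, -0.2, -0.6]
width: 1.001
time_s: 2.1
tool_pos: [0.5225, 0.0739, 0.2393]
tool_rot: [0.999, -0.052, -0.004, -0.001]
force: [0.7, -0.1, -0.1]
width: 0.596
[0.52254247 0.07394716 0.23931143] [ 0.99864296 -0.05192208 -0.00378582 -0.00141243] 0.5963509857210472
```

View pics/w1.png

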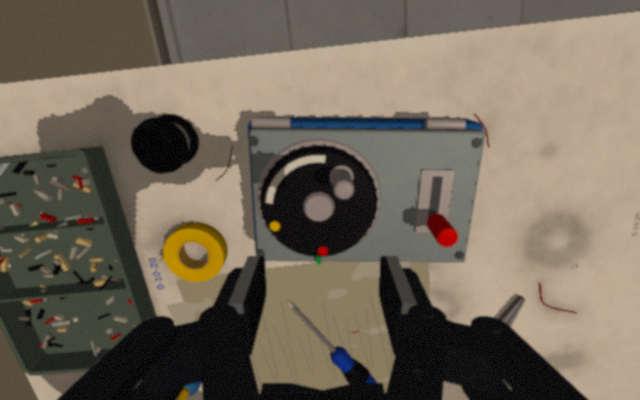

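The wrist view shows the dial centred near (320,201), the spinner top near (343,180), the knob top at (446,236) and the green mark at (319,260).

```bash
python3 - <<'E'
from h import *
im=cv2.imread('pics/w1.png');d=np.load('w1.npz');info=dict(camera_matrix=d['K'],view=d['V'])
cv2.imwrite('pics/w1z.png',cv2.resize(im[110:275,240:495],None,fx=3.1,fy=3.1,interpolation=cv2.INTER_CUBIC))
hsv=cv2.cvtColor(im,cv2.COLOR_BGR2HSV)
def cr(m):
    c=np.zeros_like(m);c[115:275,245:490]=m[115:275,245:490];return c
def comps(m,mn=6):
    n,l,s,c=cv2.connectedComponentsWithStats(cr(m));return [(c[i].round(1),s[i]) for i in range(1,n) if s[i,4]>=mn]
print('green',comps(cv2.inRange(hsv,(45,80,50),(85,255,255))))
R=cv2.inRange(hsv,(0,150,100),(6,255,255))|cv2.inRange(hsv,(172,150,100),(180,255,255));print('red',comps(R))
m=cr(cv2.inRange(hsv,(0,0,0),(180,255,70)));m[262:]=0;n,l,s,c=cv2.connectedComponentsWithStats(m);k=1+np.argmax(s[1:,4])
cs,_=cv2.findContours((l==k).astype(np.uint8),cv2.RETR_EXTERNAL,cv2.CHAIN_APPROX_NONE);h=cv2.convexHull(max(cs,key=cv2.contourArea));e=cv2.fitEllipse(h);print('dial',e,s[k])
g=ray('w',(319,260),.0585,info)
for nm,uv,z in [('dial',e[0],.074),('hub',(319.5,206.5),.078),('knob',(446.5,236.5),.104),('index',(319,260),.0585),('spin',(342,178),.113)]:
    print(nm,ray('w',uv,z,info).round(4))
print(np.linalg.inv(info['view'])[:3,3])
E
```

```text
green [(array([318.1, 259.6]), array([315, 256,   7,   9,  44], dtype=int32))]
red [(array([447.1, 236.7]), array([437, 227,  21,  20, 325], dtype=int32)), (array([322.5, 250.9]), array([318, 247,  10,   9,  77], dtype=int32))]
dial ((317.76953125, 200.42825317382812), (111.45980072021484, 117.89444732666016), 97.51838684082031) [ 259  145  119  114 8123]
dial [0.5031 0.0808 0.074 ]
hub [0.4988 0.0797 0.078 ]
knob [ 0.4721 -0.0216  0.104 ]
index [0.4355 0.0871 0.0585]
spin [0.5329 0.059  0.113 ]
[0.60801214 0.06571447 0.36384589]
```

View pics/w1z.png

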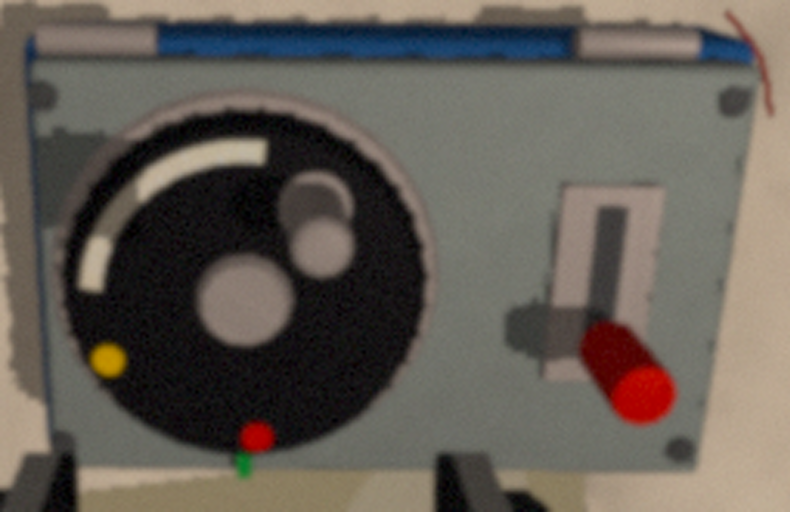

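```bash
python3 - <<'E'
from h import *
d=np.load('w1.npz');info=dict(camera_matrix=d['K'],view=d['V'])
p=lambda x,y:(240+x/3.1,110+y/3.1)
for nm,uv,z in [('spintop',p(323,247),.113),('red',(322.5,250.9),.074),('yel',p(108,361),.074),('c1',p(32,58),.058),('c2',p(755,62),.058),('c3',p(695,468),.058),('c4',p(53,468),.058)]:
    print(nm,ray('w',uv,z,info).round(4))
a=ray('w',p(323,247),.113,info)[:2]-[.495,.0808];print(np.hypot(*a),np.arctan2(a[1],a[0])+.098)
E
```

```text
spintop [0.5237 0.0581 0.113 ]
red [0.4534 0.0818 0.074 ]
yel [0.4823 0.1218 0.074 ]
c1 [0.5686 0.1323 0.058 ]
c2 [ 0.5467 -0.0674  0.058 ]
c3 [ 0.4194 -0.0547  0.058 ]
c4 [0.4404 0.1478 0.058 ]
0.03653676966053975 -0.57117481869478
```

```bash
python3 -m creep '[[0.001,0.016,0.02,0,0,0,0.2],[0,0,0.035,0,0,0,0],[0,0,0.035,0,0,0,0],[0,0,0.03,0,0,0,0]]'
python3 - <<'E'
from h import *
s=status.sense();print(s['tool_pos'],s['tool_rot'],s['width'],s['force'])
i=optics.camera_info('wrist')
f=optics.grab_frame('wrist');cv2.imwrite('pics/w2.png',f[:,:,::-1])
np.savez('w2.npz',V=i['view'],K=i['camera_matrix'])
E
```

```text
time_s: 2.55
tool_pos: [0.5265, 0.058, 0.1208]
tool_rot: [0.999, -0.047, 0.003, -0.003]
force: [-0.1, 0.1, -0.0]
width: 0.497
[0.52652412 0.05796673 0.12082488] [ 0.99888847 -0.0469128   0.00321627 -0.00326741] 0.49669086169955345 [-0.13093102  0.10843182 -0.03661273]
```

View pics/w2.png

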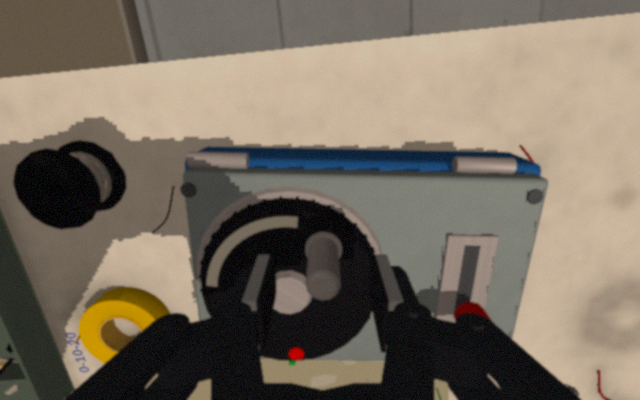

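```bash
python3 -m creep '[[-0.004,0,0.012,0,0,0,0],[0,0,0.011,0,0,0,-0.5],[0,0,0,0,0,0,-1],[0,0,0,0,0,0,-1],[0,0,0,0,0,0,-1]]' 25
python3 -m creep '[[0,0,0,0,0,0,-1]]' 25
```

```text
time_s: 3.1
tool_pos: [0.5189, 0.0574, 0.0923]
tool_rot: [0.999, -0.045, -0.003, -0.002]
force: [1.2, 1.6, -9.0]
width: 0.176
time_s: 3.2
tool_pos: [0.5188, 0.0574, 0.0924]
tool_rot: [0.999, -0.045, -0.003, -0.002]
force: [0.8, 0.4, -10.3]
width: 0.176
```

```bash
python3 -m creep '[[0,0,-0.002,0,0,0,-1]]' 25; python3 -m creep '[[0,0,0,0,0,0,-1]]' 25
```

```text
time_s: 3.3
tool_pos: [0.5178, 0.0567, 0.0931]
tool_rot: [0.999, -0.045, -0.003, -0.002]
force: [4.1, -2.2, -32.3]
width: 0.18
time_s: 3.4
tool_pos: [0.5172, 0.0559, 0.0925]
tool_rot: [0.999, -0.045, -0.004, -0.001]
force: [0.1, -0.8, -6.6]
width: 0.18
```

```bash
python3 -m creep '[[0,0,0.001,0,0,0,-1]]' 25
```

```text
time_s: 3.5
tool_pos: [0.5174, 0.0558, 0.0922]
tool_rot: [0.999, -0.045, -0.004, -0.001]
force: [-2.7, 1.5, 6.0]
width: 0.177
```

```bash
cat > plan.py <<'E'
import sys,json,os
from h import *
from scipy.spatial.transform import Rotation as Ro
# usage: plan.py dth n cx cy [r]
dth=float(sys.argv[1]);n=int(sys.argv[2]);c=np.array([float(sys.argv[3]),float(sys.argv[4])])
r=float(sys.argv[5]) if len(sys.argv)>5 else .034
s=status.sense();p=np.array(s['tool_pos']);R=Ro.from_quat(s['tool_rot']).as_matrix()
with open('log.jsonl','a') as f:f.write(json.dumps([s['time_s'],*map(float,p),*map(float,s['force'])])+'\n')
d=p[:2]-c;phi=np.arctan2(d[1],d[0])
F=np.array(s['force'][:2]);tan=np.array([-np.sin(phi),np.cos(phi)]);rad=np.array([np.cos(phi),np.sin(phi)])
print('t',round(s['time_s'],2),'phi_own',round(phi+.098,3),'r',round(np.hypot(*d)*1e3,1),'z',p[2].round(4),'Ftan',(F@tan).round(1),'Frad',(F@rad).round(1),'Fz',round(float(s['force'][2]),1))
zc=np.clip((0.0925-p[2]),-.001,.001)*.5
rows=[];a=phi
for k in range(n):
    w=r*np.array([np.cos(a+dth)-np.cos(a),np.sin(a+dth)-np.sin(a)])
    t=R.T@np.array([w[0],w[1],zc if k==0 else 0]);a+=dth
    rows.append([round(float(t[0]),4),round(float(t[1]),4),round(float(t[2]),4),0,0,0,-1])
print(json.dumps(rows).replace(' ',''))
E
python3 plan.py 0.1 3 .4915 .0778
```

```text
t 3.5 phi_own -0.605 r 33.9 z 0.0922 Ftan -0.6 Frad -3.1 Fz 6.0
[[0.0018,-0.0029,-0.0002,0,0,0,-1],[0.0015,-0.003,-0.0,0,0,0,-1],[0.0012,-0.0032,-0.0,0,0,0,-1]]
```

```bash
python3 -m creep '[[0.0018,-0.0029,0,0,0,0,-1],[0.0015,-0.003,0,0,0,0,-1],[0.0012,-0.0032,0,0,0,0,-1]]'; python3 plan.py 0.1 5 .4915 .0778
```

```text
time_s: 3.8
tool_pos: [0.523, 0.063, 0.0926]
tool_rot: [0.999, -0.046, -0.004, -0.001]
force: [0.5, -1.0, -11.2]
width: 0.18
t 3.8 phi_own -0.34 r 34.8 z 0.0926 Ftan -0.7 Frad 0.9 Fz -11.2
[[0.001,-0.0033,0.0,0,0,0,-1],[0.0007,-0.0033,-0.0,0,0,0,-1],[0.0003,-0.0034,0.0,0,0,0,-1],[-0.0,-0.0034,0.0,0,0,0,-1],[-0.0004,-0.0034,0.0,0,0,0,-1]]
```

```bash
python3 -m creep '[[0.001,-0.0033,0.0005,0,0,0,-1],[0.0007,-0.0033,0.0002,0,0,0,-1],[0.0003,-0.0034,0.0002,0,0,0,-1],[0,-0.0034,0.0002,0,0,0,-1],[-0.0004,-0.0034,0.0002,0,0,0,-1]]'; python3 plan.py 0.15 5 .4915 .0778
```

```text
time_s: 4.3
tool_pos: [0.528, 0.0823, 0.0924]
tool_rot: [0.999, -0.046, -0.002, -0.001]
force: [0.1, -0.1, -4.0]
width: 0.176
t 4.3 phi_own 0.221 r 36.8 z 0.0924 Ftan -0.1 Frad 0.0 Fz -4.0
[[-0.0015,-0.0049,-0.0,0,0,0,-1],[-0.0022,-0.0046,0.0,0,0,0,-1],[-0.0028,-0.0042,0.0,0,0,0,-1],[-0.0034,-0.0038,0.0,0,0,0,-1],[-0.004,-0.0032,0.0,0,0,0,-1]]
```

```bash
python3 -m creep '[[-0.0014,-0.0049,0.0002,0,0,0,-1],[-0.0021,-0.0046,0.0002,0,0,0,-1],[-0.0027,-0.0042,0.0002,0,0,0,-1],[-0.0033,-0.0038,0.0002,0,0,0,-1],[-0.0039,-0.0032,0.0002,0,0,0,-1]]'; python3 plan.py 0.15 5 .4938 .079
```

```text
time_s: 4.8
tool_pos: [0.5172, 0.1056, 0.0924]
tool_rot: [0.999, -0.046, -0.001, -0.001]
force: [1.2, -2.2, -3.3]
width: 0.178
t 4.8 phi_own 0.948 r 35.4 z 0.0924 Ftan -2.4 Frad -0.9 Fz -3.3
[[-0.0043,-0.0027,-0.0,0,0,0,-1],[-0.0047,-0.002,0.0,0,0,0,-1],[-0.0049,-0.0013,0.0,0,0,0,-1],[-0.0051,-0.0005,0.0,0,0,0,-1],[-0.0051,0.0002,0.0,0,0,0,-1]]
```

```bash
python3 -m creep '[[-0.0043,-0.0027,0.0002,0,0,0,-1],[-0.0047,-0.002,0.0002,0,0,0,-1],[-0.0049,-0.0013,0.0002,0,0,0,-1],[-0.0051,-0.0005,0.0002,0,0,0,-1],[-0.0051,0.0002,0.0002,0,0,0,-1]]'; python3 plan.py 0.15 5 .4940 .0795
```

```text
time_s: 5.3
tool_pos: [0.4945, 0.1148, 0.0924]
tool_rot: [0.999, -0.046, 0.002, -0.002]
force: [2.2, -3.5, -2.3]
width: 0.177
t 5.3 phi_own 1.656 r 35.3 z 0.0924 Ftan -2.2 Frad -3.5 Fz -2.3
[[-0.005,0.0008,-0.0001,0,0,0,-1],[-0.0049,0.0015,-0.0,0,0,0,-1],[-0.0046,0.0022,-0.0,0,0,0,-1],[-0.0042,0.0029,-0.0,0,0,0,-1],[-0.0037,0.0035,-0.0,0,0,0,-1]]
```

```bash
python3 -m creep '[[-0.005,0.0008,0,0,0,0,-1],[-0.0049,0.0015,0.0001,0,0,0,-1],[-0.0046,0.0022,0.0001,0,0,0,-1],[-0.0042,0.0029,0.0001,0,0,0,-1],[-0.0037,0.0035,0.0001,0,0,0,-1]]'; python3 plan.py 0.18 5 .4940 .0808
```

```text
time_s: 5.8
tool_pos: [0.4726, 0.1072, 0.0923]
tool_rot: [0.999, -0.046, 0.006, -0.003]
force: [3.4, -2.1, -3.3]
width: 0.182
t 5.8 phi_own 2.349 r 34.0 z 0.0923 Ftan -1.4 Frad -3.7 Fz -3.3
[[-0.004,0.0046,-0.0002,0,0,0,-1],[-0.0031,0.0053,-0.0001,0,0,0,-1],[-0.0021,0.0057,-0.0001,0,0,0,-1],[-0.001,0.006,-0.0001,0,0,0,-1],[0.0001,0.0061,-0.0,0,0,0,-1]]
```

```bash
python3 -m creep '[[-0.004,0.0046,0,0,0,0,-1],[-0.0031,0.0053,0,0,0,0,-1],[-0.0021,0.0057,0,0,0,0,-1],[-0.001,0.006,0,0,0,0,-1],[0.0001,0.0061,0,0,0,0,-1]]'; python3 plan.py 0.18 5 .4940 .0808
```

```text
time_s: 6.3
tool_pos: [0.4599, 0.0825, 0.0923]
tool_rot: [0.999, -0.044, 0.007, -0.005]
force: [3.9, 2.4, -2.8]
width: 0.175
t 6.3 phi_own 3.191 r 34.1 z 0.0923 Ftan -2.6 Frad -3.7 Fz -2.8
[[0.0008,0.0061,-0.0002,0,0,0,-1],[0.0019,0.0058,-0.0,0,0,0,-1],[0.0029,0.0054,-0.0,0,0,0,-1],[0.0038,0.0048,-0.0,0,0,0,-1],[0.0046,0.004,0.0,0,0,0,-1]]
```

```bash
python3 - <<'E'
s=open('plan.py').read()
s=s.replace("rows=[];a=phi","Rd=Ro.from_quat([.99894,-.046,0,0]).as_matrix();rv=Ro.from_matrix(R.T@Rd).as_rotvec().round(4);print('rv',rv);q=[round(float(x)/n,4) for x in rv]\nrows=[];a=phi").replace("0,0,0,-1])","*q,-1])")
s+='''
L=np.array([json.loads(l) for l in open('log.jsonl')])
if len(L)>5:
    from scipy.optimize import least_squares
    P=L[:,1:3];o=least_squares(lambda v:np.hypot(*(P-v[:2]).T)-.034,[.494,.08],loss='soft_l1',f_scale=.001);print('fit',o.x.round(4),(1e3*o.fun).round(1)[-6:])
'''
open('plan.py','w').write(s)
E
python3 -m creep '[[0.0008,0.0061,0,0,0,0,-1],[0.0019,0.0058,0,0,0,0,-1],[0.0029,0.0054,0,0,0,0,-1],[0.0038,0.0048,0,0,0,0,-1],[0.0046,0.004,0,0,0,0,-1]]'; python3 plan.py 0.18 5 .4940 .0808
```

```text
time_s: 6.8
tool_pos: [0.4674, 0.0591, 0.0922]
tool_rot: [0.999, -0.04, 0.002, -0.008]
force: [-1.4, 5.7, 2.0]
width: 0.179
t 6.8 phi_own -2.36 r 34.3 z 0.0922 Ftan -5.2 Frad -2.5 Fz 2.0
rv [-0.0169 -0.0041  0.0115]
[[0.0046,0.004,-0.0002,-0.0034,-0.0008,0.0023,-1],[0.0053,0.0031,-0.0,-0.0034,-0.0008,0.0023,-1],[0.0057,0.0021,-0.0,-0.0034,-0.0008,0.0023,-1],[0.006,0.0011,0.0,-0.0034,-0.0008,0.0023,-1],[0.0061,-0.0,0.0,-0.0034,-0.0008,0.0023,-1]]
fit [0.494  0.0807] [0.1 0.1 0.1 0.  0.1 0.2]
```

```bash
python3 -m creep '[[0.0046,0.004,0,-0.003,-0.001,0.002,-1],[0.0053,0.0031,0,-0.003,-0.001,0.002,-1],[0.0057,0.0021,0,-0.003,-0.001,0.002,-1],[0.006,0.0011,0,-0.003,-0.001,0.002,-1],[0.0061,0,0,-0.003,-0.001,0.002,-1]]'; python3 plan.py 0.2 5 .4940 .0807
```

```text
time_s: 7.3
tool_pos: [0.4799, 0.0498, 0.0923]
tool_rot: [0.999, -0.042, -0.015, -0.002]
force: [-5.2, 1.4, 7.7]
width: 0.177
t 7.3 phi_own -1.902 r 34.0 z 0.0923 Ftan -5.3 Frad 0.9 Fz 7.7
rv [-0.0025  0.0305  0.0083]
[[0.0066,0.0016,-0.0003,-0.0005,0.0061,0.0017,-1],[0.0068,0.0003,-0.0002,-0.0005,0.0061,0.0017,-1],[0.0067,-0.001,-0.0002,-0.0005,0.0061,0.0017,-1],[0.0064,-0.0024,-0.0002,-0.0005,0.0061,0.0017,-1],[0.0058,-0.0036,-0.0002,-0.0005,0.0061,0.0017,-1]]
fit [0.494  0.0807] [ 0.1  0.1  0.   0.1  0.2 -0. ]
```

```bash
python3 -m creep '[[0.0066,0.0016,0,-0.0005,0.006,0.002,-1],[0.0068,0.0003,0,-0.0005,0.006,0.002,-1],[0.0067,-0.001,0,-0.0005,0.006,0.002,-1],[0.0064,-0.0024,0,-0.0005,0.006,0.002,-1],[0.0058,-0.0036,0,-0.0005,0.006,0.002,-1]]'; python3 plan.py 0.18 5 .4940 .0807
```

```text
time_s: 7.8
tool_pos: [0.4917, 0.047, 0.0922]
tool_rot: [0.999, -0.048, -0.021, 0.004]
force: [-4.8, -5.5, 9.9]
width: 0.18
t 7.8 phi_own -1.54 r 33.8 z 0.0922 Ftan -4.5 Frad 5.8 Fz 9.9
rv [ 0.01    0.0407 -0.0033]
[[0.0061,-0.0007,-0.0004,0.002,0.0081,-0.0007,-1],[0.0058,-0.0018,-0.0003,0.002,0.0081,-0.0007,-1],[0.0054,-0.0028,-0.0002,0.002,0.0081,-0.0007,-1],[0.0048,-0.0037,-0.0002,0.002,0.0081,-0.0007,-1],[0.0041,-0.0045,-0.0002,0.002,0.0081,-0.0007,-1]]
fit [0.494  0.0807] [ 0.1  0.   0.1  0.2 -0.  -0.2]
```

```bash
python3 - <<'E'
from h import *
f=optics.grab_frame('wrist');cv2.imwrite('pics/w3.png',f[:,:,::-1])
f=optics.grab_frame('scene');cv2.imwrite('pics/s3.png',cv2.resize(f[140:240,220:360,::-1],None,fx=5,fy=5,interpolation=cv2.INTER_CUBIC))
E
```

```text
(no output)
```

View pics/w3.png

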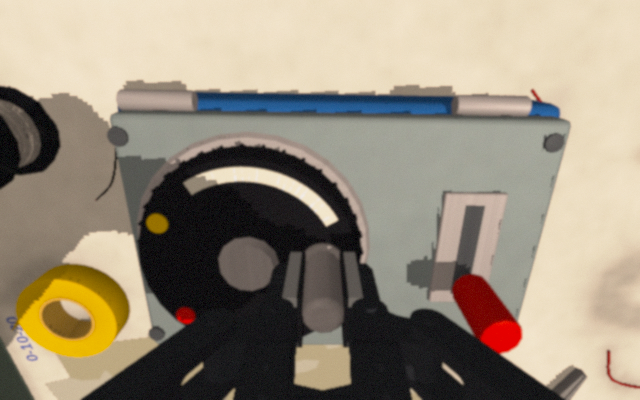

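View pics/s3.png

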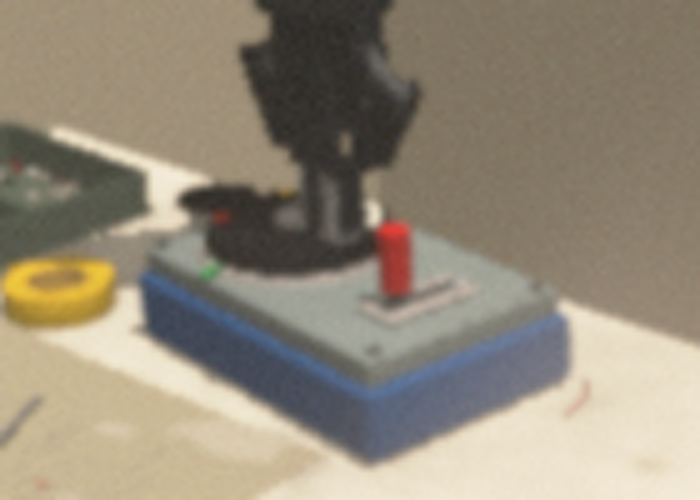

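```bash
python3 -m creep '[[0,0,-0.003,0,0,0,-0.55],[0,0,-0.006,0,0,0,-0.55],[0,0,-0.003,0.005,0.02,0,-0.5]]' 25; python3 plan.py 0.1 1 .494 .0807
```

```text
time_s: 8.2
tool_pos: [0.4888, 0.0452, 0.1044]
tool_rot: [0.999, -0.049, -0.013, 0.003]
force: [-0.3, -0.0, -0.3]
width: 0.251
t 8.2 phi_own -1.618 r 35.9 z 0.1044 Ftan -0.3 Frad 0.1 Fz -0.3
rv [ 0.0068  0.0265 -0.0051]
[[0.0034,-0.0,0.0004,0.0068,0.0265,-0.0051,-1]]
fit [0.4939 0.0806] [ 0.1  0.1  0.1 -0.2 -0.3  1.7]
```

```bash
python3 -m creep '[[0.003,-0.001,0,0.007,0.027,-0.005,-0.5],[0,0,0,0,0,0,-1],[0,0,0,0,0,0,-1]]' 25; sed -i 's/0.0925-p/0.1045-p/' plan.py; mv log.jsonl log_a.jsonl; python3 plan.py 0.1 3 .494 .0807
```

```text
time_s: 8.5
tool_pos: [0.4909, 0.0467, 0.1054]
tool_rot: [0.999, -0.045, 0.001, -0.001]
force: [0.8, -0.8, -4.7]
width: 0.175
t 8.5 phi_own -1.563 r 34.1 z 0.1054 Ftan 0.8 Frad 0.7 Fz -4.7
rv [-0.0019 -0.0025  0.0016]
[[0.0034,-0.0002,0.0004,-0.0006,-0.0008,0.0005,-1],[0.0034,-0.0005,0.0,-0.0006,-0.0008,0.0005,-1],[0.0033,-0.0008,0.0,-0.0006,-0.0008,0.0005,-1]]
```

```bash
python3 -m creep '[[0.0034,-0.0002,0.0004,0,0,0,-1],[0.0034,-0.0005,0.0002,0,0,0,-1],[0.0033,-0.0008,0.0002,0,0,0,-1]]'; python3 plan.py 0.18 5 .4940 .0807
```

```text
time_s: 8.8
tool_pos: [0.4954, 0.0465, 0.1051]
tool_rot: [0.999, -0.045, -0.005, 0.0]
force: [-3.9, 1.1, 7.4]
width: 0.178
t 8.8 phi_own -1.431 r 34.2 z 0.1051 Ftan -3.9 Frad -1.3 Fz 7.4
rv [0.0014 0.0107 0.0019]
[[0.006,-0.0013,0.0003,0.0003,0.0021,0.0004,-1],[0.0056,-0.0024,-0.0001,0.0003,0.0021,0.0004,-1],[0.0051,-0.0034,-0.0001,0.0003,0.0021,0.0004,-1],[0.0044,-0.0042,-0.0001,0.0003,0.0021,0.0004,-1],[0.0036,-0.0049,-0.0,0.0003,0.0021,0.0004,-1]]
```

```bash
python3 -m creep '[[0.008,-0.0013,-0.0002,0,0.002,0,-1],[0.008,-0.0024,0,0,0.003,0,-1],[0.0075,-0.0034,0,0,0.003,0,-1],[0.007,-0.0042,0,0,0.003,0,-1],[0.006,-0.0049,0,0,0.003,0,-1]]'; python3 plan.py 0.18 5 .4940 .0807
```

```text
time_s: 9.3
tool_pos: [0.5176, 0.0555, 0.1051]
tool_rot: [0.999, -0.046, -0.017, 0.005]
force: [-5.8, -2.1, 9.2]
width: 0.173
t 9.3 phi_own -0.719 r 34.5 z 0.1051 Ftan -5.7 Frad -2.4 Fz 9.2
rv [ 0.0119  0.0327 -0.0006]
[[0.0036,-0.0049,0.0001,0.0024,0.0065,-0.0001,-1],[0.0027,-0.0055,-0.0002,0.0024,0.0065,-0.0001,-1],[0.0017,-0.0059,-0.0001,0.0024,0.0065,-0.0001,-1],[0.0006,-0.0061,-0.0001,0.0024,0.0065,-0.0001,-1],[-0.0005,-0.0061,-0.0001,0.0024,0.0065,-0.0001,-1]]
```

```bash
python3 -m creep '[[0.0040,-0.0054,-0.0002,0.002,0.007,0,-1],[0.003,-0.006,0,0.002,0.007,0,-1],[0.0017,-0.0064,0,0.002,0.007,0,-1],[0.0006,-0.0064,0,0.002,0.007,0,-1],[-0.0005,-0.0064,0,0.002,0.007,0,-1]]'; python3 plan.py 0.2 5 .4940 .0807
```

```text
time_s: 9.8
tool_pos: [0.5272, 0.0728, 0.1053]
tool_rot: [0.999, -0.052, -0.002, 0.008]
force: [0.8, -5.4, -0.4]
width: 0.177
t 9.8 phi_own -0.135 r 34.2 z 0.1053 Ftan -5.1 Frad 2.0 Fz -0.4
rv [ 0.017   0.0037 -0.012 ]
[[0.0002,-0.0068,0.0003,0.0034,0.0007,-0.0024,-1],[-0.0012,-0.0067,-0.0001,0.0034,0.0007,-0.0024,-1],[-0.0025,-0.0063,-0.0001,0.0034,0.0007,-0.0024,-1],[-0.0037,-0.0057,-0.0001,0.0034,0.0007,-0.0024,-1],[-0.0047,-0.0049,-0.0001,0.0034,0.0007,-0.0024,-1]]
```

```bash
python3 -m creep '[[0.0002,-0.0078,0,0.003,0,-0.002,-1],[-0.0014,-0.0077,0,0.003,0,-0.002,-1],[-0.0029,-0.0072,0,0.003,0,-0.002,-1],[-0.0042,-0.0065,0,0.003,0,-0.002,-1],[-0.0054,-0.0056,0,0.003,0,-0.002,-1]]'; python3 plan.py 0.22 5 .4940 .0807
```

```text
time_s: 10.3
tool_pos: [0.523, 0.0988, 0.1053]
tool_rot: [0.999, -0.053, 0.003, 0.006]
force: [3.8, -4.6, -1.7]
width: 0.174
t 10.3 phi_own 0.657 r 34.2 z 0.1053 Ftan -5.9 Frad 0.7 Fz -1.7
rv [ 0.0114 -0.0064 -0.0138]
[[-0.0052,-0.0053,0.0003,0.0023,-0.0013,-0.0028,-1],[-0.0063,-0.0041,-0.0001,0.0023,-0.0013,-0.0028,-1],[-0.007,-0.0026,-0.0001,0.0023,-0.0013,-0.0028,-1],[-0.0074,-0.001,-0.0001,0.0023,-0.0013,-0.0028,-1],[-0.0074,0.0006,-0.0,0.0023,-0.0013,-0.0028,-1]]
```

```bash
python3 -m creep '[[-0.0055,-0.0056,0.0002,0.002,-0.001,-0.003,-1],[-0.0066,-0.0043,0,0.002,-0.001,-0.003,-1],[-0.0074,-0.0027,0,0.002,-0.001,-0.003,-1],[-0.0077,-0.001,0,0.002,-0.001,-0.003,-1],[-0.0077,0.0006,0,0.002,-0.001,-0.003,-1]]'; python3 plan.py 0.23 5 .4940 .0807
```

```text
time_s: 10.8
tool_pos: [0.5014, 0.1138, 0.1054]
tool_rot: [0.999, -0.048, 0.013, -0.0]
force: [4.5, 0.1, -5.0]
width: 0.171
t 10.8 phi_own 1.45 r 33.9 z 0.1054 Ftan -4.4 Frad 1.1 Fz -5.0
rv [-0.0014 -0.0252 -0.0038]
[[-0.0078,-0.0001,0.0003,-0.0003,-0.005,-0.0008,-1],[-0.0076,0.0017,-0.0002,-0.0003,-0.005,-0.0008,-1],[-0.007,0.0034,-0.0002,-0.0003,-0.005,-0.0008,-1],[-0.0061,0.0049,-0.0002,-0.0003,-0.005,-0.0008,-1],[-0.0048,0.0062,-0.0001,-0.0003,-0.005,-0.0008,-1]]
fit [0.4943 0.0805] [-0.  -0.   0.2 -0.2  0.1 -0. ]
```

```bash
python3 -m creep '[[-0.0082,-0.0001,0.0002,0,-0.005,-0.001,-1],[-0.008,0.0017,0,0,-0.005,-0.001,-1],[-0.0074,0.0034,0,0,-0.005,-0.001,-1],[-0.0064,0.0050,0,0,-0.005,-0.001,-1],[-0.005,0.0064,0,0,-0.005,-0.001,-1]]'; python3 plan.py 0.23 5 .4942 .0806
```

```text
time_s: 11.3
tool_pos: [0.4754, 0.1087, 0.1053]
tool_rot: [0.999, -0.043, 0.012, -0.007]
force: [0.7, 6.2, -3.9]
width: 0.173
t 11.3 phi_own 2.257 r 33.8 z 0.1053 Ftan -4.0 Frad 4.8 Fz -3.9
rv [-0.0153 -0.023   0.0063]
[[-0.0055,0.0055,0.0002,-0.0031,-0.0046,0.0013,-1],[-0.0041,0.0066,-0.0002,-0.0031,-0.0046,0.0013,-1],[-0.0025,0.0074,-0.0002,-0.0031,-0.0046,0.0013,-1],[-0.0007,0.0078,-0.0001,-0.0031,-0.0046,0.0013,-1],[0.0011,0.0077,-0.0001,-0.0031,-0.0046,0.0013,-1]]
fit [0.4943 0.0805] [-0.   0.1 -0.2  0.1  0.  -0.1]
```

```bash
python3 -m creep '[[-0.0057,0.0058,0.0002,-0.003,-0.005,0.001,-1],[-0.0043,0.0069,0,-0.003,-0.005,0.001,-1],[-0.0026,0.0077,0,-0.003,-0.005,0.001,-1],[-0.0007,0.0081,0,-0.003,-0.005,0.001,-1],[0.0011,0.008,0,-0.003,-0.005,0.001,-1]]'; python3 plan.py 0.23 5 .4943 .0805
```

```text
time_s: 11.8
tool_pos: [0.4612, 0.0878, 0.1052]
tool_rot: [0.999, -0.037, 0.001, -0.008]
force: [-2.8, 5.1, 3.6]
width: 0.176
t 11.8 phi_own 3.022 r 34.0 z 0.1052 Ftan -4.4 Frad 3.9 Fz 3.6
rv [-0.0168 -0.0018  0.0175]
[[-0.0002,0.0078,0.0002,-0.0034,-0.0004,0.0035,-1],[0.0016,0.0076,-0.0001,-0.0034,-0.0004,0.0035,-1],[0.0033,0.0071,-0.0001,-0.0034,-0.0004,0.0035,-1],[0.0048,0.0062,-0.0001,-0.0034,-0.0004,0.0035,-1],[0.0061,0.0049,-0.0001,-0.0034,-0.0004,0.0035,-1]]
fit [0.4943 0.0805] [ 0.1 -0.2  0.1  0.  -0.1 -0. ]
```

```bash
python3 -m creep '[[-0.0001,0.0082,0,-0.003,0,0.003,-1],[0.0016,0.0080,0,-0.003,0,0.003,-1],[0.0035,0.0074,0,-0.003,0,0.003,-1],[0.0052,0.0065,0,-0.003,0,0.003,-1],[0.0065,0.0052,0,-0.003,0,0.003,-1]]'; python3 plan.py 0.25 5 .4943 .0805
```

```text
time_s: 12.3
tool_pos: [0.4657, 0.0621, 0.1051]
tool_rot: [0.999, -0.037, -0.008, -0.005]
force: [-4.8, 2.6, 9.7]
width: 0.178
t 12.3 phi_own -2.471 r 34.0 z 0.1051 Ftan -4.8 Frad 2.6 Fz 9.7
rv [-0.0103  0.0157  0.0177]
[[0.0059,0.0061,0.0002,-0.0021,0.0031,0.0035,-1],[0.0072,0.0044,-0.0002,-0.0021,0.0031,0.0035,-1],[0.0081,0.0025,-0.0002,-0.0021,0.0031,0.0035,-1],[0.0085,0.0004,-0.0001,-0.0021,0.0031,0.0035,-1],[0.0083,-0.0017,-0.0001,-0.0021,0.0031,0.0035,-1]]
fit [0.4943 0.0805] [-0.2  0.1  0.  -0.1 -0.   0. ]
```

```bash
python3 -m creep '[[0.0064,0.0064,-0.0003,-0.002,0.003,0.003,-1],[0.0076,0.0049,-0.0002,-0.002,0.003,0.003,-1],[0.0085,0.003,-0.0002,-0.002,0.003,0.003,-1],[0.0089,0.0012,-0.0002,-0.002,0.003,0.003,-1],[0.009,-0.0007,-0.0002,-0.002,0.003,0.003,-1]]'; python3 plan.py 0.25 5 .4943 .0805
```

```text
time_s: 12.8
tool_pos: [0.4893, 0.0471, 0.1052]
tool_rot: [0.999, -0.042, -0.016, 0.0]
force: [-5.2, -2.1, 10.1]
width: 0.173
t 12.8 phi_own -1.621 r 33.8 z 0.1052 Ftan -4.8 Frad 2.8 Fz 10.1
rv [0.0017 0.0326 0.0088]
[[0.0085,-0.0005,0.0001,0.0003,0.0065,0.0018,-1],[0.0081,-0.0026,-0.0003,0.0003,0.0065,0.0018,-1],[0.0072,-0.0045,-0.0002,0.0003,0.0065,0.0018,-1],[0.0058,-0.0061,-0.0002,0.0003,0.0065,0.0018,-1],[0.0041,-0.0074,-0.0001,0.0003,0.0065,0.0018,-1]]
fit [0.4943 0.0805] [ 0.  -0.  -0.1 -0.   0.  -0.1]
```

```bash
python3 -m creep '[[0.009,-0.0002,-0.0003,0,0.006,0.002,-1],[0.0086,-0.0022,-0.0002,0,0.006,0.002,-1],[0.008,-0.0040,-0.0002,0,0.006,0.002,-1],[0.007,-0.0055,-0.0002,0,0.006,0.002,-1],[0.0056,-0.0068,-0.0002,0,0.006,0.002,-1]]'; python3 plan.py 0.25 4 .4943 .0805
```

```text
time_s: 13.3
tool_pos: [0.515, 0.0538, 0.1053]
tool_rot: [0.999, -0.05, -0.016, 0.007]
force: [-1.9, -6.1, 4.0]
width: 0.173
t 13.3 phi_own -0.813 r 33.8 z 0.1053 Ftan -5.3 Frad 3.7 Fz 4.0
rv [ 0.0157  0.0322 -0.0076]
[[0.0054,-0.0066,0.0001,0.0039,0.008,-0.0019,-1],[0.0036,-0.0077,-0.0002,0.0039,0.008,-0.0019,-1],[0.0016,-0.0083,-0.0002,0.0039,0.008,-0.0019,-1],[-0.0005,-0.0085,-0.0001,0.0039,0.008,-0.0019,-1]]
fit [0.4943 0.0806] [-0.  -0.1 -0.1  0.  -0.1 -0.2]
```

```bash
python3 -m creep '[[0.0054,-0.0066,0,0.004,0.008,-0.002,-1],[0.0038,-0.0077,0,0.004,0.008,-0.002,-1],[0.0022,-0.0083,0,0.004,0.008,-0.002,-1],[0.0004,-0.0085,0,0.004,0.008,-0.002,-1],[-0.0012,-0.0084,0,0,0,-0.002,-1]]'; python3 plan.py 0.15 4 .4943 .0805
```

```text
time_s: 13.8
tool_pos: [0.5278, 0.0767, 0.1054]
tool_rot: [0.999, -0.052, -0.002, 0.008]
force: [3.2, -6.0, -2.5]
width: 0.173
t 13.8 phi_own -0.014 r 33.8 z 0.1054 Ftan -5.6 Frad 3.9 Fz -2.5
rv [ 0.0165  0.0036 -0.0115]
[[-0.0003,-0.0051,0.0004,0.0041,0.0009,-0.0029,-1],[-0.0011,-0.005,-0.0001,0.0041,0.0009,-0.0029,-1],[-0.0018,-0.0048,-0.0001,0.0041,0.0009,-0.0029,-1],[-0.0025,-0.0044,-0.0001,0.0041,0.0009,-0.0029,-1]]
fit [0.4943 0.0806] [-0.1 -0.1 -0.  -0.1 -0.2 -0.2]
```

```bash
python3 -m creep '[[-0.0003,-0.007,0,0.004,0.001,-0.003,-1],[-0.0015,-0.0055,0,0.004,0.001,-0.003,-1],[-0.002,-0.0048,0,0.004,0,-0.003,-1],[0,0,0,0,0,0,-1]]'; python3 plan.py 0.15 4 .4943 .0805
python3 - <<'E'
from h import *
i=optics.camera_info('wrist');np.savez('w4.npz',V=i['view'],K=i['camera_matrix'])
f=optics.grab_frame('wrist');cv2.imwrite('pics/w4.png',f[:,:,::-1])
E
```

```text
time_s: 14.2
tool_pos: [0.527, 0.0897, 0.1053]
tool_rot: [0.999, -0.05, 0.0, 0.004]
force: [0.2, -0.4, 0.6]
width: 0.173
t 14.2 phi_own 0.371 r 34.0 z 0.1053 Ftan -0.5 Frad 0.0 Fz 0.6
rv [ 0.0089 -0.0006 -0.0075]
[[-0.0022,-0.0046,0.0004,0.0022,-0.0001,-0.0019,-1],[-0.0029,-0.0042,-0.0,0.0022,-0.0001,-0.0019,-1],[-0.0035,-0.0037,-0.0,0.0022,-0.0001,-0.0019,-1],[-0.004,-0.0032,-0.0,0.0022,-0.0001,-0.0019,-1]]
fit [0.4943 0.0806] [-0.1 -0.  -0.1 -0.2 -0.2  0. ]
```

View pics/w4.png

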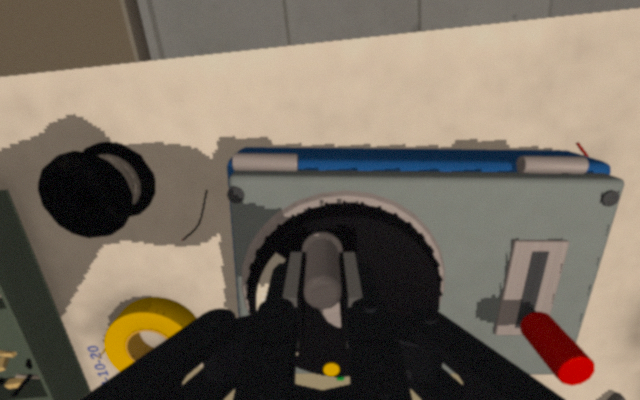

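```bash
python3 - <<'E'
from h import *
d=np.load('w4.npz');info=dict(camera_matrix=d['K'],view=d['V'])
im=cv2.imread('pics/w4.png');hsv=cv2.cvtColor(im,cv2.COLOR_BGR2HSV)
def cen(m,x,y):
    k=np.zeros_like(m);k[y-15:y+15,x-15:x+15]=m[y-15:y+15,x-15:x+15];M=cv2.moments(k,True);return M['m10']/M['m00'],M['m01']/M['m00'],M['m00']
y=cen(cv2.inRange(hsv,(18,120,120),(32,255,255)),332,369);g=cen(cv2.inRange(hsv,(45,80,40),(85,255,255)),340,379)
Y=ray('',y[:2],.074,info);G=ray('',g[:2],.0585,info);print(y,g,Y,G)
for p in [(230,172),(624,180)]:print(ray('',p,.058,info))
for yaw in(-.098,):
  ax=G[:2]+.059*np.array([np.cos(yaw),np.sin(yaw)]);v=Y[:2]-ax;print(ax,np.hypot(*v),(np.arctan2(v[1],v[0])-yaw)%6.2832-np.pi)
E
```

```text
(330.903743315508, 369.427807486631, 187.0) (340.0, 377.8787878787879, 33.0) [0.45462339 0.0923457  0.074     ] [0.43172344 0.08818057 0.0585    ]
[0.57020811 0.13226217 0.058     ]
[ 0.54543901 -0.0677212   0.058     ]
[0.49044035 0.08240782] 0.0371701007714761 -0.17265436113674681
```

```bash
python3 -m creep '[[-0.0022,-0.0046,0,0.002,0,-0.002,-1],[-0.001,-0.0015,0,0.002,0,-0.002,-1],[0,0,0,0,0,0,-1]]'; python3 plan.py 0.05 2 .4943 .0805
```

```text
time_s: 14.55
tool_pos: [0.5248, 0.0956, 0.1053]
tool_rot: [0.999, -0.048, 0.001, 0.003]
force: [2.0, -2.7, 0.2]
width: 0.177
t 14.55 phi_own 0.558 r 34.0 z 0.1053 Ftan -3.3 Frad 0.6 Fz 0.2
rv [ 0.0053 -0.0014 -0.0036]
[[-0.0009,-0.0014,0.0004,0.0027,-0.0007,-0.0018,-1],[-0.001,-0.0014,-0.0,0.0027,-0.0007,-0.0018,-1]]
fit [0.4943 0.0806] [-0.  -0.1 -0.2 -0.2  0.   0. ]
```

```bash
cp log.jsonl log_b.jsonl; python3 plan.py -0.22 5 .4943 .0805
```

```text
t 14.55 phi_own 0.558 r 34.0 z 0.1053 Ftan -3.3 Frad 0.6 Fz 0.2
rv [ 0.0053 -0.0014 -0.0036]
[[0.0032,0.0067,0.0004,0.0011,-0.0003,-0.0007,-1],[0.0017,0.0073,0.0,0.0011,-0.0003,-0.0007,-1],[0.0,0.0075,0.0,0.0011,-0.0003,-0.0007,-1],[-0.0016,0.0073,0.0,0.0011,-0.0003,-0.0007,-1],[-0.0031,0.0068,0.0,0.0011,-0.0003,-0.0007,-1]]
fit [0.4943 0.0806] [-0.1 -0.2 -0.2  0.   0.   0. ]
```

```bash
python3 -m creep '[[0.0034,0.007,0,0,0,0,-1],[0.0022,0.0077,0,0,0,0,-1],[0.0006,0.0078,0,0,0,0,-1],[-0.001,0.0078,0,0,0,0,-1],[-0.0028,0.0074,0,0,0,0,-1]]'; python3 plan.py -0.24 5 .4943 .0805
```

```text
time_s: 15.05
tool_pos: [0.523, 0.0623, 0.1052]
tool_rot: [0.999, -0.044, -0.0, -0.001]
force: [-0.2, 3.0, 1.0]
width: 0.174
t 15.05 phi_own -0.468 r 34.0 z 0.1052 Ftan 2.5 Frad -1.8 Fz 1.0
rv [-0.0017  0.0003  0.0033]
[[-0.0046,0.0067,0.0004,-0.0003,0.0001,0.0007,-1],[-0.006,0.0054,-0.0,-0.0003,0.0001,0.0007,-1],[-0.0072,0.0039,-0.0,-0.0003,0.0001,0.0007,-1],[-0.0079,0.002,-0.0,-0.0003,0.0001,0.0007,-1],[-0.0081,0.0001,0.0,-0.0003,0.0001,0.0007,-1]]
fit [0.4943 0.0806] [-0.2 -0.2  0.   0.   0.   0. ]
```

```bash
python3 -m creep '[[-0.0046,0.0067,0.0002,0,0,0,-1],[-0.006,0.0054,0,0,0,0,-1],[-0.0072,0.0039,0,0,0,0,-1],[-0.0079,0.002,0,0,0,0,-1],[-0.0081,0.0002,0,0,0,0,-1]]'; python3 plan.py -0.24 5 .4943 .0805
```

```text
time_s: 15.55
tool_pos: [0.487, 0.0471, 0.1053]
tool_rot: [0.999, -0.044, 0.003, -0.003]
force: [3.3, 3.8, -4.4]
width: 0.178
t 15.55 phi_own -1.687 r 34.2 z 0.1053 Ftan 2.4 Frad -4.4 Fz -4.4
rv [-0.0058 -0.0051  0.0031]
[[-0.0079,-0.002,0.0004,-0.0012,-0.001,0.0006,-1],[-0.0072,-0.0038,-0.0,-0.0012,-0.001,0.0006,-1],[-0.0061,-0.0054,-0.0,-0.0012,-0.001,0.0006,-1],[-0.0046,-0.0067,0.0,-0.0012,-0.001,0.0006,-1],[-0.0029,-0.0076,0.0,-0.0012,-0.001,0.0006,-1]]
fit [0.4943 0.0805] [-0.2  0.   0.   0.   0.   0.2]
```

```bash
python3 -m creep '[[-0.0079,-0.002,0.0002,-0.001,-0.001,0,-1],[-0.0072,-0.0038,0,-0.001,-0.001,0,-1],[-0.0061,-0.0054,0,-0.001,-0.001,0,-1],[-0.0046,-0.0067,0,-0.001,-0.001,0,-1],[-0.0029,-0.0076,0,-0.001,-0.001,0,-1]]'; python3 plan.py -0.24 5 .4943 .0805
```

```text
time_s: 16.05
tool_pos: [0.461, 0.0726, 0.1053]
tool_rot: [0.999, -0.047, 0.003, 0.001]
force: [3.5, -1.5, -1.9]
width: 0.175
t 16.05 phi_own -2.811 r 34.2 z 0.1053 Ftan 2.3 Frad -3.1 Fz -1.9
rv [ 0.0027 -0.0061 -0.0014]
[[-0.0017,-0.008,0.0003,0.0005,-0.0012,-0.0003,-1],[0.0003,-0.0081,-0.0,0.0005,-0.0012,-0.0003,-1],[0.0022,-0.0078,-0.0,0.0005,-0.0012,-0.0003,-1],[0.004,-0.0071,0.0,0.0005,-0.0012,-0.0003,-1],[0.0056,-0.0059,0.0,0.0005,-0.0012,-0.0003,-1]]
fit [0.4943 0.0805] [0.  0.1 0.1 0.  0.2 0.2]
```

```bash
python3 -m creep '[[-0.0017,-0.008,0.0002,0,-0.001,0,-1],[0.0003,-0.0081,0,0,-0.001,0,-1],[0.0022,-0.0078,0,0,-0.001,0,-1],[0.004,-0.0071,0,0,-0.001,0,-1],[0.0056,-0.0059,0,0,-0.001,0,-1]]'; python3 plan.py -0.24 5 .4943 .0805
```

```text
time_s: 16.55
tool_pos: [0.4719, 0.1067, 0.1051]
tool_rot: [0.999, -0.048, -0.004, 0.005]
force: [-1.1, -5.5, 6.9]
width: 0.171
t 16.55 phi_own 2.376 r 34.4 z 0.1051 Ftan 4.4 Frad -3.5 Fz 6.9
rv [ 0.0109  0.0068 -0.0041]
[[0.0063,-0.0051,0.0002,0.0022,0.0014,-0.0008,-1],[0.0074,-0.0035,-0.0001,0.0022,0.0014,-0.0008,-1],[0.008,-0.0016,-0.0001,0.0022,0.0014,-0.0008,-1],[0.0081,0.0003,-0.0001,0.0022,0.0014,-0.0008,-1],[0.0078,0.0022,-0.0,0.0022,0.0014,-0.0008,-1]]
fit [0.4942 0.0806] [0.1 0.1 0.1 0.2 0.2 0.3]
```

```bash
python3 -m creep '[[0.0063,-0.0051,-0.0002,0.002,0.001,-0.001,-1],[0.0074,-0.0035,-0.0001,0.002,0.001,-0.001,-1],[0.008,-0.0016,-0.0001,0.002,0.001,-0.001,-1],[0.0081,0.0003,-0.0001,0.002,0.001,-0.001,-1],[0.0078,0.002,0,0.002,0.001,-0.001,-1]]'; python3 plan.py -0.22 5 .4943 .0805
```

```text
time_s: 17.05
tool_pos: [0.4949, 0.1146, 0.1052]
tool_rot: [0.999, -0.043, -0.019, 0.003]
force: [-3.7, 4.5, 8.1]
width: 0.177
t 17.05 phi_own 1.65 r 34.1 z 0.1052 Ftan 3.8 Frad 4.4 Fz 8.1
rv [0.008  0.0376 0.0056]
[[0.0075,0.0003,0.0001,0.0016,0.0075,0.0011,-1],[0.0072,0.0019,-0.0003,0.0016,0.0075,0.0011,-1],[0.0066,0.0035,-0.0002,0.0016,0.0075,0.0011,-1],[0.0057,0.0048,-0.0002,0.0016,0.0075,0.0011,-1],[0.0045,0.0059,-0.0001,0.0016,0.0075,0.0011,-1]]
fit [0.4942 0.0806] [0.1 0.1 0.2 0.2 0.3 0.1]
```

```bash
python3 -m creep '[[0.0078,0,-0.0002,0.002,0.007,0.001,-1],[0.0075,0.0016,-0.0002,0.002,0.007,0.001,-1],[0.007,0.0032,-0.0002,0.002,0.007,0.001,-1],[0.006,0.0046,-0.0002,0.002,0.007,0.001,-1],[0.0048,0.0058,-0.0001,0.002,0.007,0.001,-1]]'; python3 plan.py -0.22 5 .4943 .0805
```

```text
time_s: 17.55
tool_pos: [0.5129, 0.1089, 0.1053]
tool_rot: [0.999, -0.04, -0.017, -0.004]
force: [-1.6, 6.2, 2.7]
width: 0.18
t 17.55 phi_own 1.09 r 33.9 z 0.1053 Ftan 4.8 Frad 4.3 Fz 2.7
rv [-0.007   0.0334  0.0127]
[[0.0061,0.0043,0.0002,-0.0014,0.0067,0.0025,-1],[0.005,0.0055,-0.0002,-0.0014,0.0067,0.0025,-1],[0.0037,0.0065,-0.0002,-0.0014,0.0067,0.0025,-1],[0.0022,0.0071,-0.0001,-0.0014,0.0067,0.0025,-1],[0.0006,0.0074,-0.0001,-0.0014,0.0067,0.0025,-1]]
fit [0.4942 0.0806] [ 0.1  0.2  0.2  0.3  0.1 -0.1]
```

```bash
python3 -m creep '[[0.0065,0.0041,0,-0.001,0.007,0.002,-1],[0.0056,0.0053,0,-0.001,0.007,0.002,-1],[0.0044,0.0062,0,-0.001,0.007,0.002,-1],[0.003,0.0070,0,-0.001,0.007,0.002,-1],[0.0016,0.0074,0,-0.001,0.007,0.002,-1]]'; python3 plan.py -0.2 5 .4943 .0805
```

```text
time_s: 18.05
tool_pos: [0.5252, 0.0942, 0.1054]
tool_rot: [0.999, -0.037, -0.006, -0.008]
force: [1.8, 5.2, -1.9]
width: 0.176
t 18.05 phi_own 0.514 r 33.8 z 0.1054 Ftan 4.0 Frad 3.8 Fz -1.9
rv [-0.0156  0.013   0.0183]
[[0.0026,0.0063,0.0003,-0.0031,0.0026,0.0037,-1],[0.0013,0.0067,-0.0001,-0.0031,0.0026,0.0037,-1],[-0.0001,0.0068,-0.0001,-0.0031,0.0026,0.0037,-1],[-0.0014,0.0066,-0.0001,-0.0031,0.0026,0.0037,-1],[-0.0027,0.0062,-0.0001,-0.0031,0.0026,0.0037,-1]]
fit [0.4942 0.0806] [ 0.2  0.1  0.3  0.1 -0.1 -0.2]
```

```bash
python3 -m creep '[[0.0026,0.0063,0,-0.003,0.003,0.004,-1],[0.0013,0.0067,0,-0.003,0.003,0.004,-1],[-0.0001,0.0068,0,-0.003,0.003,0.004,-1],[-0.0014,0.0066,0,-0.003,0.003,0.004,-1]]'; python3 plan.py -0.15 4 .4943 .0805
```

```text
time_s: 18.45
tool_pos: [0.5276, 0.0751, 0.1053]
tool_rot: [0.999, -0.041, 0.002, -0.006]
force: [1.9, 3.9, -1.3]
width: 0.178
t 18.45 phi_own -0.063 r 33.8 z 0.1053 Ftan 4.2 Frad 1.2 Fz -1.3
rv [-0.0117 -0.0026  0.0094]
[[-0.0008,0.005,0.0003,-0.0029,-0.0006,0.0024,-1],[-0.0015,0.0049,-0.0001,-0.0029,-0.0006,0.0024,-1],[-0.0022,0.0046,-0.0001,-0.0029,-0.0006,0.0024,-1],[-0.0029,0.0042,-0.0001,-0.0029,-0.0006,0.0024,-1]]
fit [0.4942 0.0806] [ 0.1  0.3  0.1 -0.1 -0.2 -0.1]
```

Need 0.635 more; going about 0.45.

```bash
python3 -m creep '[[-0.0008,0.005,0,-0.003,-0.001,0.002,-1],[-0.0015,0.0049,0,-0.003,-0.001,0.002,-1],[-0.0020,0.0036,0,-0.003,0,0.002,-1],[0,0,0,0,0,0,-1]]'; python3 plan.py -0.07 2 .4943 .0805
python3 - <<'E'
from h import *
i=optics.camera_info('wrist');np.savez('w5.npz',V=i['view'],K=i['camera_matrix'])
f=optics.grab_frame('wrist');cv2.imwrite('pics/w5.png',f[:,:,::-1])
E
```

```text
time_s: 18.85
tool_pos: [0.5217, 0.0605, 0.1052]
tool_rot: [0.999, -0.045, 0.0, -0.001]
force: [0.6, 3.2, 2.1]
width: 0.173
t 18.85 phi_own -0.532 r 33.9 z 0.1052 Ftan 2.9 Frad -1.4 Fz 2.1
rv [-0.0019 -0.0001  0.0016]
[[-0.0013,0.002,0.0003,-0.0009,-0.0001,0.0008,-1],[-0.0014,0.0019,-0.0,-0.0009,-0.0001,0.0008,-1]]
fit [0.4942 0.0806] [ 0.3  0.1 -0.1 -0.2 -0.1  0. ]
```

View pics/w5.png

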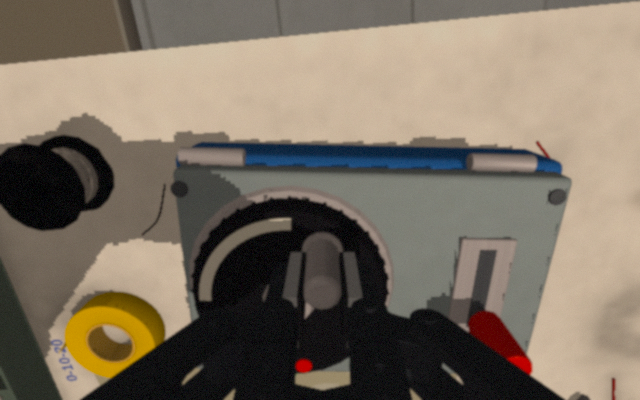

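```bash
python3 -m creep '[[-0.0021,0.0031,0,-0.001,0,0.001,-1],[-0.0012,0.0014,0,-0.001,0,0.001,-1],[0,0,0,0,0,0,-1]]'; python3 plan.py 0.1 3 .4943 .0805
```

```text
time_s: 19.2
tool_pos: [0.5171, 0.0554, 0.1052]
tool_rot: [0.999, -0.046, -0.001, 0.001]
force: [0.7, 2.1, 3.1]
width: 0.171
t 19.2 phi_own -0.735 r 33.9 z 0.1052 Ftan 2.0 Frad -1.1 Fz 3.1
rv [ 0.0012  0.0013 -0.0009]
[[0.0022,-0.0026,0.0003,0.0004,0.0004,-0.0003,-1],[0.0019,-0.0028,-0.0,0.0004,0.0004,-0.0003,-1],[0.0016,-0.003,-0.0,0.0004,0.0004,-0.0003,-1]]
fit [0.4942 0.0806] [ 0.1 -0.1 -0.2 -0.1  0.   0. ]
```

```bash
python3 - <<'E'
from h import *
i=optics.camera_info('wrist');np.savez('w6.npz',V=i['view'],K=i['camera_matrix'])
a=optics.grab_frame('wrist')[330:400,230:370,::-1];b=optics.grab_frame('scene')[170:210,240:320,::-1]
cv2.imwrite('pics/w6.png',np.vstack([cv2.resize(a,(560,280),interpolation=2),cv2.resize(b,(560,280),interpolation=2)]))
E
```

```text
(no output)
```

View pics/w6.png

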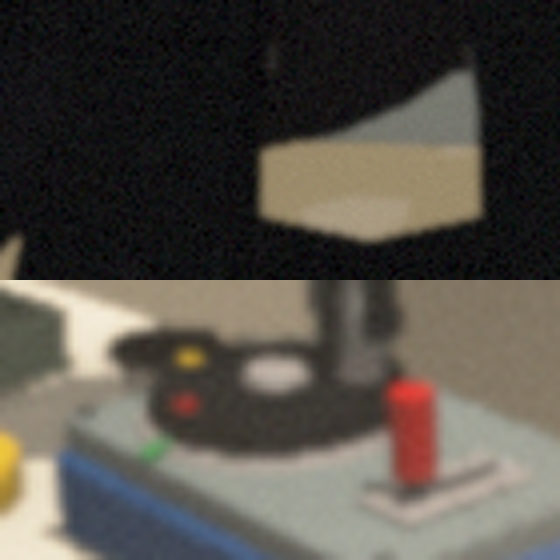

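```bash
python3 - <<'E'
from h import *
i=optics.camera_info('scene')
R=ray('scene',(240+186/7,170+125/7),.074,i);Y=ray('scene',(240+189/7,170+77/7),.074,i);G=ray('scene',(240+155/7,170+170/7),.0585,i)
print(R,Y,G)
for ax in ([.4955,.0805],G[:2]+.059*np.array([.9945,-.105])):
    f=lambda P:(np.arctan2(*(P[:2]-ax)[::-1])+.1)%6.2832-np.pi
    print(ax,f(R),f(Y),np.hypot(*(R[:2]-ax)),f(G))
E
```

```text
[0.45077633 0.08292953 0.074     ] [0.48485334 0.12051851 0.074     ] [0.43679428 0.08692853 0.0585    ]
[0.4955, 0.0805] 0.04573010814912193 -1.2107758466182772 0.04478961623987626 -0.00906967542631465
[0.49546978 0.08073353] 0.05090457401515058 -1.2100270092207757 0.04474737211051501 -0.005190984413558031
```

```bash
python3 -m creep '[[0.0060,-0.0050,-0.0002,0,0,0,-1],[0.005,-0.0060,0,0,0.002,0,-1],[0.0038,-0.0066,0,0,0.002,0,-1],[0.0022,-0.0072,0,0,0.002,0,-1],[0.0008,-0.0072,0,0,0.002,0,-1]]'; python3 plan.py 0.18 5 .4943 .0805
```

```text
time_s: 19.8
tool_pos: [0.5278, 0.0747, 0.1052]
tool_rot: [0.999, -0.051, -0.009, 0.009]
force: [0.3, -3.2, 4.8]
width: 0.176
t 19.8 phi_own -0.072 r 34.0 z 0.1052 Ftan -3.1 Frad 0.8 Fz 4.8
rv [ 0.0181  0.0165 -0.0099]
[[-0.0001,-0.0061,0.0002,0.0036,0.0033,-0.002,-1],[-0.0012,-0.006,-0.0001,0.0036,0.0033,-0.002,-1],[-0.0023,-0.0057,-0.0001,0.0036,0.0033,-0.002,-1],[-0.0033,-0.0052,-0.0,0.0036,0.0033,-0.002,-1],[-0.0041,-0.0045,-0.0,0.0036,0.0033,-0.002,-1]]
fit [0.4942 0.0806] [-0.1 -0.2 -0.1  0.  -0.   0.1]
```

```bash
python3 -m creep '[[-0.0001,-0.0061,0,0.004,0.003,-0.002,-1],[-0.0012,-0.006,0,0.004,0.003,-0.002,-1],[-0.0023,-0.0057,0,0.004,0.003,-0.002,-1],[-0.0033,-0.0052,0,0.004,0.003,-0.002,-1],[-0.0041,-0.0045,0,0.004,0.003,-0.002,-1]]'; python3 plan.py 0.1 4 .4943 .0805
```

```text
time_s: 20.3
tool_pos: [0.5234, 0.098, 0.1052]
tool_rot: [0.999, -0.049, 0.003, 0.002]
force: [3.8, -1.1, 1.1]
width: 0.173
t 20.3 phi_own 0.639 r 33.9 z 0.1052 Ftan -3.0 Frad 2.7 Fz 1.1
rv [ 0.0028 -0.0065 -0.0063]
[[-0.0022,-0.0026,0.0003,0.0007,-0.0016,-0.0016,-1],[-0.0024,-0.0024,-0.0,0.0007,-0.0016,-0.0016,-1],[-0.0026,-0.0021,-0.0,0.0007,-0.0016,-0.0016,-1],[-0.0028,-0.0019,-0.0,0.0007,-0.0016,-0.0016,-1]]
fit [0.4942 0.0806] [-0.2 -0.1  0.  -0.   0.1 -0. ]
```

Now slowing to learn the drag before the band.

```bash
python3 -m creep '[[-0.0022,-0.0026,0,0.001,-0.002,-0.002,-1],[-0.0024,-0.0024,0,0.001,-0.002,-0.002,-1],[-0.0026,-0.0021,0,0,-0.002,-0.002,-1]]'; python3 plan.py 0.08 3 .4943 .0805
```

```text
time_s: 20.6
tool_pos: [0.5157, 0.107, 0.1052]
tool_rot: [0.999, -0.045, -0.0, 0.0]
force: [2.5, -3.0, 2.9]
width: 0.171
t 20.6 phi_own 0.989 r 34.1 z 0.1052 Ftan -3.8 Frad -0.8 Fz 2.9
rv [0.0005 0.0007 0.0015]
[[-0.0023,-0.0014,0.0004,0.0002,0.0002,0.0005,-1],[-0.0024,-0.0012,0.0,0.0002,0.0002,0.0005,-1],[-0.0025,-0.001,0.0,0.0002,0.0002,0.0005,-1]]
fit [0.4942 0.0806] [-0.1  0.  -0.   0.1 -0.   0.1]
```

```bash
python3 -m creep '[[-0.0021,-0.0013,0,0,0,0,-1],[-0.0022,-0.0011,0,0,0,0,-1],[-0.0023,-0.0009,0,0,0,0,-1]]'; python3 plan.py 0.07 3 .4943 .0805
```

```text
time_s: 20.9
tool_pos: [0.5088, 0.1115, 0.1052]
tool_rot: [0.999, -0.045, -0.0, 0.0]
force: [2.7, -2.8, 3.2]
width: 0.178
t 20.9 phi_own 1.231 r 34.2 z 0.1052 Ftan -3.6 Frad -1.4 Fz 3.2
rv [0.0004 0.0009 0.0021]
[[-0.0023,-0.0007,0.0004,0.0001,0.0003,0.0007,-1],[-0.0023,-0.0006,0.0,0.0001,0.0003,0.0007,-1],[-0.0023,-0.0004,0.0,0.0001,0.0003,0.0007,-1]]
fit [0.4942 0.0806] [ 0.   0.   0.1 -0.1  0.1  0.1]
```

```bash
python3 -m creep '[[-0.0023,-0.0006,0,0,0,0,-1],[-0.0023,-0.0005,0,0,0,0,-1],[-0.0023,-0.0003,0,0,0,0,-1]]'; python3 plan.py 0.07 3 .4943 .0805
```

```text
time_s: 21.2
tool_pos: [0.5001, 0.1142, 0.1051]
tool_rot: [0.999, -0.045, -0.002, 0.0]
force: [0.1, -0.6, 4.8]
width: 0.18
t 21.2 phi_own 1.498 r 34.2 z 0.1051 Ftan -0.2 Frad -0.5 Fz 4.8
rv [0.0004 0.0035 0.0026]
[[-0.0024,-0.0001,0.0003,0.0001,0.0012,0.0009,-1],[-0.0024,0.0001,0.0,0.0001,0.0012,0.0009,-1],[-0.0024,0.0002,0.0,0.0001,0.0012,0.0009,-1]]
fit [0.4942 0.0806] [ 0.   0.1 -0.1  0.1  0.1  0.1]
```

```bash
python3 -m creep '[[-0.0022,0,0,0,0.001,0,-1],[-0.0022,0.0001,0,0,0.001,0,-1]]'; python3 plan.py 0.06 2 .4943 .0805
```

```text
time_s: 21.4
tool_pos: [0.4952, 0.1147, 0.1052]
tool_rot: [0.999, -0.044, -0.001, 0.0]
force: [4.6, -2.2, -0.1]
width: 0.173
t 21.4 phi_own 1.641 r 34.2 z 0.1052 Ftan -4.7 Frad -2.0 Fz -0.1
rv [0.0002 0.0011 0.0031]
[[-0.002,0.0002,0.0004,0.0001,0.0006,0.0015,-1],[-0.002,0.0003,0.0,0.0001,0.0006,0.0015,-1]]
fit [0.4942 0.0806] [ 0.1 -0.1  0.1  0.1  0.1  0.1]
```

```bash
python3 -m creep '[[-0.002,0.0003,0,0,0,0,-1],[-0.002,0.0004,0,0,0,0,-1]]'; python3 plan.py 0.06 2 .4943 .0805
```

```text
time_s: 21.6
tool_pos: [0.4943, 0.1147, 0.1053]
tool_rot: [0.999, -0.045, 0.003, -0.001]
force: [4.7, -1.1, -3.5]
width: 0.178
t 21.6 phi_own 1.668 r 34.2 z 0.1053 Ftan -4.7 Frad -1.1 Fz -3.5
rv [-0.0019 -0.0062  0.0025]
[[-0.002,0.0002,0.0004,-0.0009,-0.0031,0.0013,-1],[-0.002,0.0004,-0.0,-0.0009,-0.0031,0.0013,-1]]
fit [0.4942 0.0806] [-0.1  0.1  0.1  0.1  0.1  0.1]
```

```bash
python3 -m creep '[[-0.0025,0.0003,0,0,0,0,-1],[-0.0025,0.0004,0,0,0,0,-1]]'; python3 plan.py 0.06 2 .4943 .0805
```

```text
time_s: 21.8
tool_pos: [0.4939, 0.1146, 0.1053]
tool_rot: [0.999, -0.045, 0.008, -0.002]
force: [6.1, -0.3, -2.9]
width: 0.169
t 21.8 phi_own 1.68 r 34.1 z 0.1053 Ftan -6.1 Frad -0.4 Fz -2.9
rv [-0.0044 -0.0156  0.0012]
[[-0.002,0.0003,0.0004,-0.0022,-0.0078,0.0006,-1],[-0.002,0.0004,-0.0,-0.0022,-0.0078,0.0006,-1]]
fit [0.4942 0.0806] [0.1 0.1 0.1 0.1 0.1 0. ]
```

```bash
python3 -m creep '[[-0.003,0.0003,0,0,0,0,-1],[-0.003,0.0003,0,0,0,0,-1]]'; python3 plan.py 0.06 2 .4943 .0805
```

```text
time_s: 22.0
tool_pos: [0.4934, 0.1146, 0.1053]
tool_rot: [0.999, -0.046, 0.013, -0.003]
force: [7.0, -1.1, -4.1]
width: 0.175
t 22.0 phi_own 1.695 r 34.2 z 0.1053 Ftan -6.9 Frad -1.3 Fz -4.1
rv [-0.0072 -0.0265 -0.0004]
[[-0.002,0.0003,0.0003,-0.0036,-0.0132,-0.0002,-1],[-0.002,0.0004,-0.0001,-0.0036,-0.0132,-0.0002,-1]]
fit [0.4942 0.0806] [0.1 0.1 0.1 0.1 0.  0.1]
```

The dial has stopped, with force rising from about 3.7 to 7 N and almost no motion. That looks like the catch. I'm backing off slightly and releasing.

```bash
python3 -m creep '[[0.001,0,0,-0.003,-0.013,0,-1],[0,0,0,-0.003,-0.013,0,-1],[0,0,0,0,0,0,-1]]'; python3 plan.py 0.06 2 .4943 .0805|head -1; python3 -m creep '[[0,0,-0.001,0,0,0,-0.4],[0,0,-0.002,0,0,0,-0.3],[0,0,-0.02,0,0,0,-0.1],[0,0,-0.03,0,0,0,-0.1]]'
```

```text
time_s: 22.3
tool_pos: [0.4958, 0.1147, 0.1052]
tool_rot: [0.999, -0.047, 0.001, -0.001]
force: [1.6, -1.5, 3.1]
width: 0.172
t 22.3 phi_own 1.626 r 34.2 z 0.1052 Ftan -1.7 Frad -1.4 Fz 3.1
time_s: 22.7
tool_pos: [0.4864, 0.1149, 0.1546]
tool_rot: [0.999, -0.045, -0.01, 0.002]
force: [-0.1, -0.3, -0.9]
width: 0.448
```

```bash
python3 -m creep '[[-0.001,0.046,0,0,0.01,0,-0.1],[-0.001,0.046,0,0,0.01,0,-0.1],[-0.001,0.046,0,0,0,0,-0.1],[0,0,0,0,0,0,-0.1]]'; python3 - <<'E'
from h import *
s=status.sense();print(s['tool_pos'],s['tool_rot'])
i=optics.camera_info('wrist');np.savez('w7.npz',V=i['view'],K=i['camera_matrix'])
f=optics.grab_frame('wrist');cv2.imwrite('pics/w7.png',f[:,:,::-1])
E
```

```text
time_s: 23.1
tool_pos: [0.4692, -0.0208, 0.1575]
tool_rot: [0.999, -0.04, 0.0, -0.0]
force: [-1.0, -0.2, 0.9]
width: 0.448
[ 0.46918484 -0.02083539  0.15752898] [ 9.99199426e-01 -4.00031916e-02  3.72468224e-04 -3.36724376e-04]
```

View pics/w7.png

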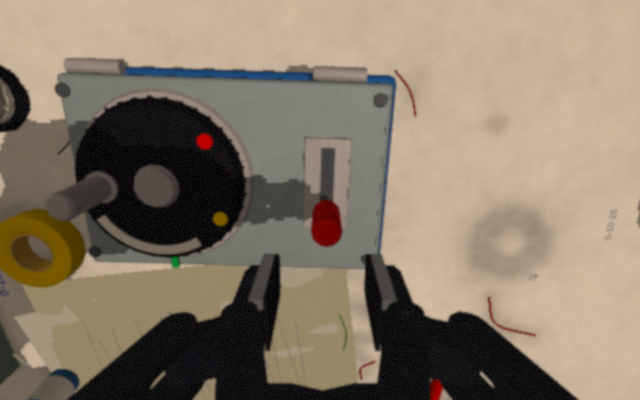

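The wrist view shows the knob top at (326,230), centred between the fingers, and the green mark at (176,262) beside the white band. I'm descending onto the knob.

```bash
python3 -m creep '[[0.001,0.001,0.03,0,0,0.01,-0.1],[0,0.001,0.025,0,0,0,-0.1],[0,0,0.006,0,0,0,-0.1],[0,0,0,0,0,0,-0.1]]'; python3 -m creep '[[0,0,0,0,0,0,-1],[0,0,0,0,0,0,-1],[0,0,0,0,0,0,-1]]' 25
```

```text
time_s: 23.55
tool_pos: [0.4698, -0.0138, 0.0955]
tool_rot: [0.999, -0.04, 0.0, -0.003]
force: [0.0, -0.0, 0.1]
width: 0.454
time_s: 23.85
tool_pos: [0.4689, -0.0232, 0.0973]
tool_rot: [0.999, -0.044, -0.0, 0.002]
force: [2.8, 5.4, -17.0]
width: 0.198
```

```bash
python3 -m creep '[[0.004,0,0.001,0,0,0,-1],[0.005,0,0,0,0,0,-1],[0.005,0,0,0,0,0,-1]]'
```

```text
time_s: 24.15
tool_pos: [0.4788, -0.024, 0.0972]
tool_rot: [0.999, -0.043, -0.005, 0.003]
force: [-2.6, -3.1, -3.8]
width: 0.198
```

Past the blocked play (10 mm travelled) at about 2.6 N, so the catch is in. Continuing.

```bash
python3 -m creep '[[0.006,0,0,0,0.003,0,-1],[0.006,0,0,0,0.003,0,-1],[0.005,0,0,0,0.003,0,-1],[0.004,0,0,0,0.003,0,-1]]'
```

```text
time_s: 24.55
tool_pos: [0.499, -0.0263, 0.097]
tool_rot: [0.999, -0.043, -0.001, 0.003]
force: [-8.2, -0.7, 6.2]
width: 0.2
```

```bash
python3 -m creep '[[0.003,0,0,0,0,0,-1],[0.003,0,0,0,0,0,-1]]';python3 -m creep '[[0,0,0,0,0,0,-1],[0,0,0,0,0,0,-0.4],[0,0,0,0,0,0,-0.1]]'; python3 -m creep '[[0,0,-0.01,0,0,0,-0.1],[0,0,-0.03,0,0,0,-0.1],[0,0,-0.04,0,0,0,-0.1],[0,0,-0.03,0,0,0,-0.1],[0,0,0,0,0,0,-0.1]]'; python3 - <<'E'
from h import *
i=optics.camera_info('wrist')
a=optics.grab_frame('wrist')[:,:,::-1];cv2.imwrite('pics/w8.png',a)
b=optics.grab_frame('top')[140:240,180:340,::-1];cv2.imwrite('pics/t8.png',cv2.resize(b,(800,500),interpolation=2))
np.savez('w8.npz',V=i['view'],K=i['camera_matrix'])
E
```

```text
time_s: 24.75
tool_pos: [0.4992, -0.0263, 0.097]
tool_rot: [0.999, -0.043, -0.008, 0.003]
force: [-7.2, -1.5, 6.4]
width: 0.199
time_s: 25.05
tool_pos: [0.5031, -0.0245, 0.0981]
tool_rot: [0.999, -0.042, -0.004, 0.002]
force: [0.1, -0.2, 0.1]
width: 0.446
time_s: 25.55
tool_pos: [0.5106, -0.0207, 0.2157]
tool_rot: [0.999, -0.04, 0.002, 0.0]
force: [0.6, 0.2, -0.4]
width: 0.454
```

View pics/w8.png

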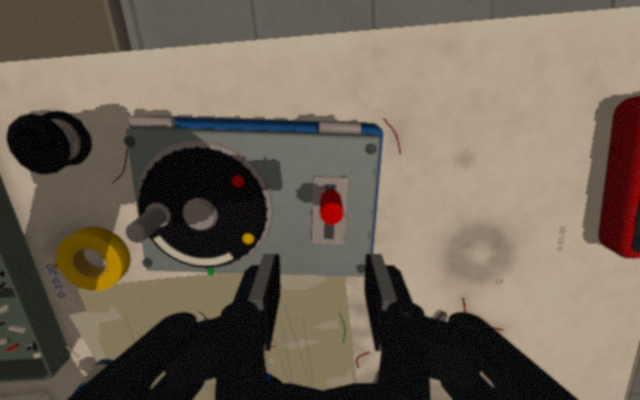

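View pics/t8.png

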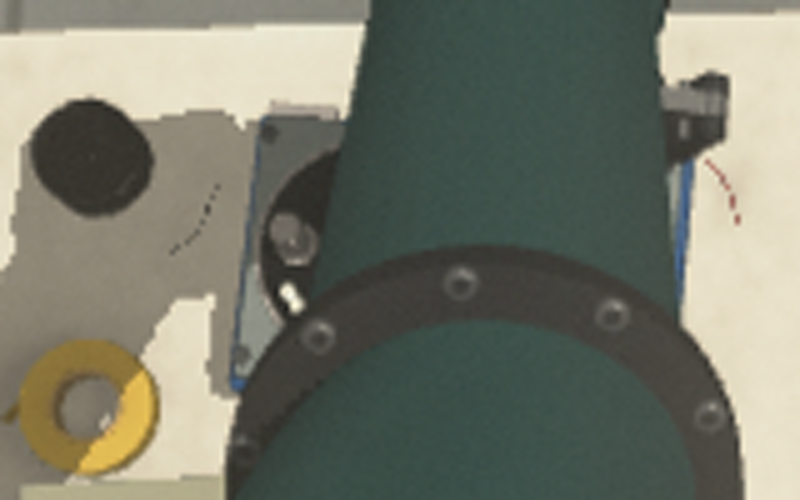

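```bash
python3 - <<'E'
from h import *
d=np.load('w8.npz');info=dict(camera_matrix=d['K'],view=d['V'])
im=cv2.imread('pics/w8.png');cv2.imwrite('pics/w8z.png',cv2.resize(im[160:260,290:370],None,fx=6,fy=6,interpolation=2))
for uv in [(331,211),(331,214)]:
    k=ray('',uv,.104,info)[:2]
    print(k,'travel',(k-[.4721,-.0216])@[.995,-.1])
E
```

```text
[ 0.50283986 -0.02592931] travel 0.03101909378309457
[ 0.50052299 -0.02576259] travel 0.028697131062198584
```

View pics/w8z.png

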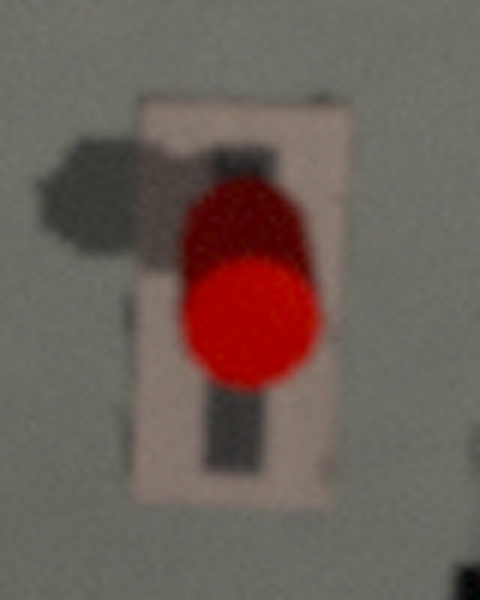

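```bash
python3 -c "
from cell import ctrl;print(ctrl.job_done())"
```

```text
the job is handed in; nothing more can be done
None
```

The lockbox should be open: the bolt knob is drawn all the way to the hinge side, the gripper is off everything, and I handed the job in at about 25.7 s of the 72 s. No verdict was reported.

- **Yellow dot:** I turned the dial counter-clockwise to the third meeting. It stopped at about 0.56 by arm position, against 0.524. A camera check just before the final nudge agreed with the arm position to about 0.02.
- **Red dot:** I turned clockwise to the second meeting. The arm position read -0.735 against -0.698; the scene camera put the dot slightly to the other side of the mark (+0.05). Both are within the 0.14 tolerance.
- **Catch:** Turning slowly counter-clockwise, the dial stopped at about 1.68, inside the white band. The push there peaked at about 7 N, against about 4 N of running drag.
- **Bolt:** After I let go of the dial, the knob slid until a firm stop. The arm measured 30 mm of travel, and the wrist camera about 29 mm afterwards. The force stayed low past the first few millimetres, so the catch had dropped in.
- **Bystanders:** I kept clear of the multimeter, solder spool and tape roll. In the last pictures they looked undisturbed, but I did not measure their positions.

**Problem on the way:** on the first turn the inner finger appeared to rub the dial's hub, with vertical forces up to about 10 N. I eased the grip open and gripped the spinner 12 mm higher. The camera estimates of the box's position disagreed by 2 to 5 mm, so I steered by the circle the gripped spinner traced.

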